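# Fetch the fuses and masking tape from behind the stock

### The arm

A 6-joint arm with a two-finger parallel gripper is mounted at the origin on a cart in front of the work surface, level with it; the furniture and walls round the work are solid. World frame = base frame: x ahead of the robot, y to its left, z up, the work surface at z = 0. Lengths are in m, angles in rad, forces in N, time in s.
With the tool pointing down it reaches from about 0.35 to 0.85 m from the base axis. Payload 8.1 kg.
Tool frame: the origin (TCP) lies at the centre of the arm's flange, where the gripper is bolted on; the fingertips stand 186 mm ahead of it and the grasp point (between the pads) lies 167 mm ahead of it; z points along the fingers, y is the line along which they close (so a half turn about z gives the same grasp; the last joint's range is limited). The gripper opens to 93 mm and grips with 3 to 60 N. Pads are 15 mm wide; open, the fingers measure 128 mm over their backs; the gripper's body (75 mm by 188 mm) begins 65 mm behind the grasp point.
Start: joints at [1.121, 0.13, 1.488, -0, 1.523, -0.085], TCP at [0.214, 0.561, 0.405] pointing down, gripper open.
Joint ranges: [-2.96, 2.96], [-0.89, 2.26], [0.02, 2.5], [-1.34, 4.48], [0, 2.73], [-2.66, 2.66]. Speed limits (rad/s): [2.39, 2.39, 2.79, 3.14, 3.14, 3.14].

### API

Orientations are given as a rotation vector (axis times angle).
In Python, from plant import read_state, read_camera, camera_params, robot gives the robot as it stands.
- The arm moves only by the tool carry_out, never from a script. Its argument "targets" is a list of rows, each an object of numbers: "hand": the opening in per cent of the stroke, from 0 (shut) to 100 (fully open); "x", "y", "z": the shift along the tool's x, y, z in m; "ax", "ay", "az": the turn, a rotation vector about the tool's x, y, z in rad. In form: [{"hand": .., "x": .., "y": .., "z": .., "ax": .., "ay": .., "az": ..}, ...]. A call has 1 to 8 rows; each row is the pose to reach, as a shift and turn from the pose commanded when the call began, along the tool's axes at that moment; what a row does not reach only later rows make up. A row lasts 1/8 s, in which the tool goes at most 62.5 mm and 10.7 degrees, less where a joint would pass 70% of its speed; a pose out of reach is approached as far as the arm can. A call with a gripper value outside its range is refused whole. The fingers move at their own pace and stop on an object; "newtons" is the grip in N (left out, the last holds). Time passes only in rows, so rows that repeat a pose let the fingers close. It gives the time, the measured TCP pose, the force, the opening and the grip force at its end, in the units of the state.
- read_state(): the state, without advancing time (a new reading comes with each control period).
- read_camera(name): name is "scene" or "top" or "wrist"; returns (picture, depth): 420x560x3 uint8, blue, green, red; 420x560 float32, m along the optical axis (not along the pixel's ray), 0 where there is no reading.
- camera_params(name): a dict with "fx", "fy", "cx", "cy" (pixels), "position" and "rotation" of the camera in the world. Camera axes: x right, y up, looking along -z (the intrinsics and any distortion apply to the point x, -y, -z); pixel columns grow to the right and rows downward; lengths in m; the calibration is good to about 2 mm. A picture is of the moment at which its call begins: read the wrist's pose just before it. camera_params takes no time and is no camera call; for the wrist camera it gives the pose at the moment of the call.
- robot.close_job(): hands the job in; it is judged then, once.
The state is a dict: "t": time; "q": joint angles; "dq": joint speeds; "joint_torque": joint torques, N m; "tool_pos": TCP position; "orientation": TCP orientation; "force": force on the tool from outside, world axes, zero at the start; "wrist_torque": the same for the moment, N m; "opening": finger opening in m; "gripper_force": force on a finger pad.
Only numpy, scipy, OpenCV 4.12 (cv2) and the standard library are available. Lean on these libraries where they do the work, as an engineer would, in place of code of your own. Each camera call takes 0.05 s, during which the arm holds its last target. There are 200 camera calls.

### The job

The fuse carton and the roll of masking tape are needed for a repair, but the slim black bottle and the red carton stand close in front of them on the stock tray. First set the bottle and the red carton aside, upright and wholly on the cork mat; then bring the fuse carton to the middle of the green pad and the masking tape to the middle of the blue pad, both lying flat; last, put the bottle and the red carton back exactly where each of them stood on the tray at the start, turned the same way. Keep the bottle upright throughout, and leave the screwdriver and the side cutters where they lie.

Things in the scene. Friction and masses are not known exactly. Their poses are not given: they have to be found in the camera images.
- primer_bottle: loose slim black bottle with a stepped black cap, 25 mm diameter, 87 mm tall, about 60 g, standing in the front row of the tray (the row nearer the robot). Origin: centre of its underside; z up along the bottle. Its body is straight-sided (25 mm across) up to about 55 mm above the underside: take it there, about 48 mm up, so that the fingers pass over the low things behind.
- tape_carton: loose red upright carton with a flat hang tab on top, standing in the front row of the tray. Body 44 mm (its x) by 80 mm (its y) by 76 mm tall, about 50 g; the thin tab, by the rear face, reaches 109 mm. Origin on the underside; the body reaches from x = -24 to +20 mm and y = -40 to +40 mm about it. Take it across its 44 mm, about 58 mm above its underside, so that the fingers pass over the low things behind.
- fuse_carton: loose flat carton of fuses, white with an orange-red top band, 48 mm (its x) by 72 mm (its y) by 22 mm tall, about 30 g, lying in the rear row of the tray behind the tall things. Origin: centre of its underside. Take it across its 48 mm.
- masking_tape: loose tan roll of masking tape lying flat, 58 mm diameter, 25 mm tall, about 50 g, lying in the rear row of the tray. Origin: centre of its underside; z up. Can be taken across its outside.
- stock_tray: fixed shallow grey tray with steel rim, 190 mm (its x) by 210 mm (its y), floor 3 mm thick, rim 7 mm high. Origin: centre of the underside; its x points away from the robot, from the front row to the rear row. The rows are about 54 mm apart, neighbours in a row 86 mm apart; the cartons stand within 0.1 rad of square to the tray. Either front thing may stand left or right, and so may either rear thing.
- parking_mat: fixed brown cork mat on the bench, to the left or right of the tray, 240 mm (its x) by 150 mm (its y), 16 mm thick (things stand on its top, 16 mm above the bench). Origin: centre of the underside.
- green_pad: fixed green square pad, 90 by 90 by 4 mm, on a black board on the other side of the tray; the two pads' centres lie 116 mm apart. Origin: centre of the pad's underside; its top is 4 mm above that, and 16 mm above the bench.
- blue_pad: fixed blue square pad, 90 by 90 by 4 mm, on the same black board. Origin: centre of the pad's underside; its top is 4 mm above that, and 16 mm above the bench.
- screwdriver: loose bystander: red-handled screwdriver, 138 mm long and 22 mm thick, lying on the bench behind the tray. Leave it alone.
- side_cutters: loose bystander: red-handled cutters (pliers), 148 by 47 by 14 mm, lying on the bench behind the tray. Leave them alone.
Mind the look-alikes: they are no part of the job. What is shaped like the primer_bottle but orange is not meant.

How it is judged:
By the outcome, as a careful person would: the job done as asked, in the order asked, and still so for the second after the job is handed in, with the robot touching nothing.
It also fails if it takes over 144 s, if anything falls off the work surface, if the arm or the gripper's body presses on something with over 40 N, if the wrist force passes 120 N, or if a joint passes its speed limit or range.

## Working session

There is one attempt and no reset: what is moved stays moved. The work goes in short steps, Python scripts to look and compute and a tool call to move; the robot and the scene stay as the last step left them, time stands still between calls to the robot, and variables do not carry over. Pictures are saved under pics/ and viewed, at most 14 in all, crops included, and the job is handed in when it is done.

Besides the shell and the picture viewer there is one more tool, called after ">>>" as name([rows], argument=value, ...), one row to a line, values as JSON. carry_out: Moves the arm, as the interface text tells. Its arguments: {"type":"object","properties":{"targets":{"type":"array","items":{"type":"object","properties":{"hand":{"type":"number"},"x":{"type":"number"},"y":{"type":"number"},"z":{"type":"number"},"ax":{"type":"number"},"ay":{"type":"number"},"az":{"type":"number"}}}},"newtons":{"type":"number"}},"required":["targets"]}

```bash
mkdir -p pics; cat > h.py <<'E'
import numpy as np, cv2
from scipy.spatial.transform import Rotation as R
from plant import read_state, read_camera, camera_params, robot
def cloud(name):
    p=camera_params(name); im,d=read_camera(name)
    v,u=np.mgrid[:420,:560]
    c=np.stack([(u-p['cx'])/p['fx']*d,-(v-p['cy'])/p['fy']*d,-d],-1)
    Rm=np.array(p['rotation']); 
    W=c@Rm.T+np.array(p['position'])
    W[d==0]=np.nan
    return im,d,W,p
E
python3 - <<'E'
from h import *
s=read_state(); print(s)
for n in ['scene','top']:
    im,d,W,p=cloud(n); print(n,p); cv2.imwrite(f'pics/{n}0.png',im); np.savez(f'{n}0.npz',im=im,W=W)
E
```

```text
{'t': 0.0, 'q': array([ 1.12058930e+00,  1.31128296e-01,  1.48930377e+00,  7.11591283e-06,
        1.52297728e+00, -8.53881532e-02]), 'dq': array([ 1.92872298e-05,  1.19712859e-03,  1.27741899e-03,  3.57317478e-04,
       -1.05868722e-04, -1.52109510e-03]), 'joint_torque': array([-3.11385984e-04, -5.59827483e+01, -4.91771328e+01,  7.69764930e-02,
        3.48775322e-02, -1.82453691e-04]), 'tool_pos': array([0.21393657, 0.56031155, 0.40369332]), 'orientation': array([-5.69795401e-01, -3.08899123e+00,  2.74855509e-03]), 'force': array([-0.99432708,  0.33754508,  1.12575616]), 'wrist_torque': array([-0.01671279,  0.07743105,  0.02324672]), 'gripper_force': 0.0, 'opening': 0.09294697509066076}Traceback (most recent call last):
  File "<stdin>", line 4, in <module>
  File "h.py", line 9, in cloud
    W=c@Rm.T+np.array(p['position'])
      ~~~~~~^~~~~~~~~~~~~~~~~~~~~~~~
ValueError: operands could not be broadcast together with shapes (420,560) (3,)
```

```bash
sed -i "s/Rm=np.array(p\['rotation'\]);/Rm=R.from_rotvec(p['rotation']).as_matrix()/" h.py
python3 - <<'E'
from h import *
for n in ['scene','top']:
    print(camera_params(n))
    im,d,W,p=cloud(n); cv2.imwrite(f'pics/{n}0.png',im); np.savez(f'{n}0.npz',im=im,W=W)
    print(np.nanmean(d==0))
E
```

```text
{'fx': 511.83939293342246, 'fy': 511.83939293342246, 'cx': 286.53842705634366, 'cy': 211.4861431133071, 'position': array([-0.13052448, -0.81884142,  0.68328014]), 'rotation': array([ 0.9811359 , -0.34835403, -0.61139404])}
0.0039115646258503405
{'fx': 537.8194866358431, 'fy': 537.8194866358431, 'cx': 277.465735991816, 'cy': 214.5229800395153, 'position': array([0.37138086, 0.00880426, 1.48428198]), 'rotation': array([ 0.07840279, -0.08553946, -1.56146027])}
0.0040178571428571425
```

View pics/top0.png

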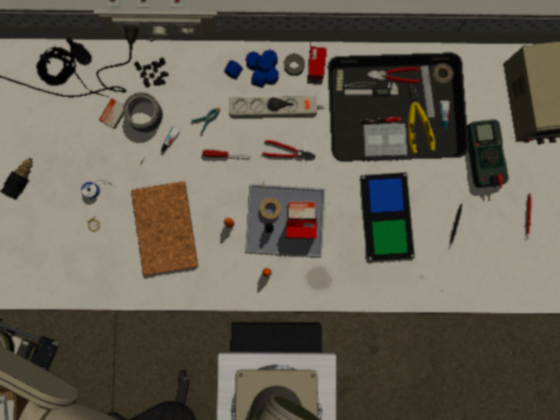

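View pics/scene0.png

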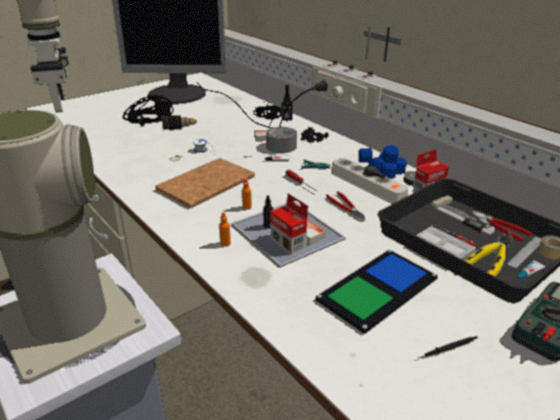

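```bash
cat > m.py <<'E'
from h import *
z=np.load('top0.npz'); im=z['im']; W=z['W']
hsv=cv2.cvtColor(im,cv2.COLOR_BGR2HSV)
def rect(name,m,box,zr=None):
    mm=np.zeros(m.shape,bool); x0,y0,x1,y1=box; mm[y0:y1,x0:x1]=m[y0:y1,x0:x1]
    if zr: mm&=(W[...,2]>zr[0])&(W[...,2]<zr[1])
    n,l,st,_=cv2.connectedComponentsWithStats(mm.astype(np.uint8))
    if n<2: print(name,'none');return
    k=1+np.argmax(st[1:,4]); P=W[l==k]; 
    r=cv2.minAreaRect((P[:,:2]*1000).astype(np.float32))
    print(name,st[k],'c',np.round(r[0],1),'size',np.round(r[1],1),'ang',round(r[2],2),'z',np.round(np.nanpercentile(P[:,2],[5,50,95])*1000,1))
H,S,V=[hsv[...,i].astype(int) for i in range(3)]
Z=W[...,2]
rect('mat',(H<20)&(S>90),(120,170,210,285))
rect('green',(H>45)&(H<75)&(S>120),(355,165,420,270))
rect('blue',(H>105)&(H<130)&(S>150),(355,165,420,270))
rect('tray',(V<150)&(Z<.05),(235,175,335,265))
rect('carton body',Z>0,(240,180,330,260),(.070,.09))
rect('tab',Z>0,(240,180,330,260),(.09,.13))
rect('bottle',Z>0,(255,215,277,260),(.06,.11))
rect('tape',Z>0,(250,190,285,225),(.018,.035))
rect('fuse',Z>0,(285,190,325,215),(.018,.032))
rect('orange1',Z>0,(215,210,238,240),(.03,.11))
rect('orange2',Z>0,(255,255,280,290),(.03,.11))
E
python3 m.py; python3 -c "
import cv2
a=cv2.imread('pics/top0.png')[170:290,215:335]; b=cv2.imread('pics/scene0.png')[170:290,210:350]
cv2.imwrite('pics/c1.png',cv2.hconcat([cv2.resize(a,(400,400)),cv2.resize(b,(400,400))]))"
```

```text
mat [ 132  181   66   95 4774] c [nan nan] size [0. 0.] ang 0.0 z [10.1 15.4 20.8]
green [ 371  219   38   37 1233] c [nan nan] size [0. 0.] ang 0.0 z [ 8.5 14.4 20. ]
blue [ 368  177   37   37 1182] c [ 586.5 -297.6] size [95.8 90.4] ang 9.03 z [ 8.6 14.5 19.8]
tray [ 244  181   82   79 4673] c [509.8 -17.9] size [220.2 210.9] ang 86.28 z [-3.4  2.9 25.9]
carton body [286 219  31  19 548] c [483.1 -59.3] size [46.6 79.2] ang 0.27 z [73.5 78.6 83.9]
tab [288 218  29   3  56] c [505.7 -60.4] size [ 3.8 72.6] ang 0.07 z [ 91.6 103.5 111.8]
bottle [265 223   8   9  47] c [489.8  25.2] size [19.  18.8] ang 46.13 z [60.3 74.  90.6]
tape [260 198  21  21 253] c [542.2  23.3] size [55.3 54.7] ang 0.12 z [21.1 26.8 32.2]
fuse [289 202  26  13 327] c [543. -63.] size [34.2 69. ] ang 1.09 z [19.6 24.5 29.4]
orange1 [224 218  10   9  75] c [500.2 133.9] size [23.  21.7] ang 89.97 z [41.7 59.3 85.7]
orange2 [262 268  10   9  72] c [368.4  30.7] size [21.1 23.8] ang 0.3 z [47.7 58.6 87. ]
```

View pics/c1.png

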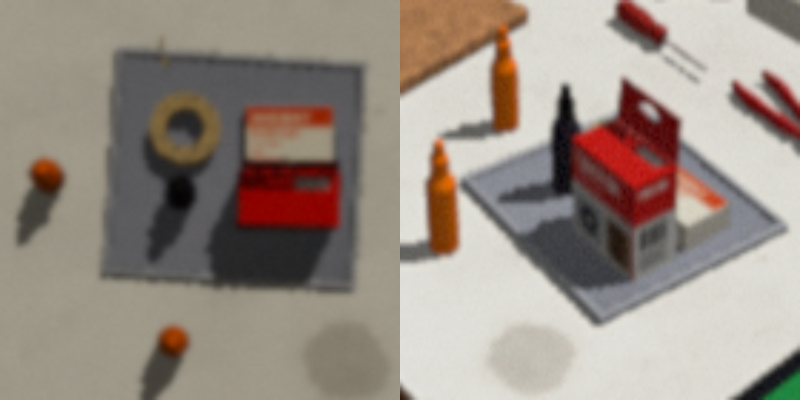

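The crop shows the slim black bottle at top px (268,228). The orange bottles at (228,222) and (266,272) are look-alikes, and so are the second red carton at (317,62) and the tapes at (294,64) and (443,72). The red carton meant is at (301,220), with the fuse carton behind it at (302,208). The tape meant is at (269,208), on the tray.

```bash
cat >> h.py <<'E'
def Rd(th): c,s=np.cos(th),np.sin(th); return np.array([[-s,c,0],[c,s,0],[0,0,-1.]])
def rel(*wps,s=None):
    "wps: (x,y,z_tcp,th) world; prints tool-relative rows from the measured pose"
    s=s or read_state(); R0=R.from_rotvec(s['orientation']).as_matrix(); p0=s['tool_pos']
    print('t',round(s['t'],2),'tcp',p0.round(4),'op',round(s['opening'],4),'F',np.round(s['force'],1))
    for x,y,z,th in wps:
        d=R0.T@(np.array([x,y,z])-p0); r=R.from_matrix(R0.T@Rd(th)).as_rotvec()
        print('  ',d.round(4),r.round(3),'dist',round(np.linalg.norm(d),3))
E
python3 - <<'E'
from h import *
exec(open('m.py').read().split("rect('mat'")[0])
W[np.isnan(W)]=0
rect('mat',(H<20)&(S>90)&(Z>0),(120,170,210,285),(0.001,.04))
rect('green',(H>45)&(H<75)&(S>120)&(Z>0),(355,165,420,270),(0.001,.04))
rel((.5,-.02,.42,0.),(.5,-.02,.42,0.03))
E
```

```text
mat [ 132  181   66   95 4735] c [487.4 313.9] size [240.7 150.1] ang 9.99 z [10.2 15.4 20.8]
green [ 371  219   38   37 1229] c [ 466.9 -304.3] size [97.3 98.1] ang 4.86 z [ 8.5 14.4 20. ]
t 0.15 tcp [0.214  0.5604 0.4039] op 0.0931 F [-0.4  0.2 -0. ]
   [-0.4743 -0.4402 -0.0155] [-1.000e-03  1.000e-03  1.206e+00] dist 0.647
   [-0.4743 -0.4402 -0.0155] [-1.000e-03  1.000e-03  1.176e+00] dist 0.647
```

>>> carry_out([
  {"hand": 100,"x": -0.474,"y": -0.44,"z": -0.015,"az": 1.206},
  {"hand": 100,"x": -0.474,"y": -0.44,"z": -0.015,"az": 1.206},
  {"hand": 100,"x": -0.474,"y": -0.44,"z": -0.015,"az": 1.206},
  {"hand": 100,"x": -0.474,"y": -0.44,"z": -0.015,"az": 1.206},
  {"hand": 100,"x": -0.474,"y": -0.44,"z": -0.015,"az": 1.206},
  {"hand": 100,"x": -0.474,"y": -0.44,"z": -0.015,"az": 1.206},
  {"hand": 100,"x": -0.474,"y": -0.44,"z": -0.015,"az": 1.206},
  {"hand": 100,"x": -0.474,"y": -0.44,"z": -0.015,"az": 1.206},
])

```text
schema error: expected keys hand, x, y, z, ax, ay, az
```

```bash
python3 -c "
from h import *
rel((.5,-.02,.42,0.))"
```

```text
t 0.15 tcp [0.214  0.5604 0.4039] op 0.0931 F [-0.4  0.2 -0. ]
   [-0.4743 -0.4402 -0.0155] [-1.000e-03  1.000e-03  1.206e+00] dist 0.647
```

>>> carry_out([
  {"hand": 100,"x": -0.474,"y": -0.44,"z": -0.015,"ax": 0,"ay": 0,"az": 1.206},
  {"hand": 100,"x": -0.474,"y": -0.44,"z": -0.015,"ax": 0,"ay": 0,"az": 1.206},
  {"hand": 100,"x": -0.474,"y": -0.44,"z": -0.015,"ax": 0,"ay": 0,"az": 1.206},
  {"hand": 100,"x": -0.474,"y": -0.44,"z": -0.015,"ax": 0,"ay": 0,"az": 1.206},
  {"hand": 100,"x": -0.474,"y": -0.44,"z": -0.015,"ax": 0,"ay": 0,"az": 1.206},
  {"hand": 100,"x": -0.474,"y": -0.44,"z": -0.015,"ax": 0,"ay": 0,"az": 1.206},
  {"hand": 100,"x": -0.474,"y": -0.44,"z": -0.015,"ax": 0,"ay": 0,"az": 1.206},
  {"hand": 100,"x": -0.474,"y": -0.44,"z": -0.015,"ax": 0,"ay": 0,"az": 1.206},
])

```text
t: 1.15
tool_pos: [0.4353, 0.1101, 0.4164]
orientation: [2.223, 2.22, 0.001]
force: [0.9, 0.2, 0.1]
opening: 0.0931
gripper_force: 0.0
```

```bash
python3 -c "
from h import *
rel((.5,-.02,.42,0.))"
```

```text
t 1.15 tcp [0.4353 0.1101 0.4164] op 0.0931 F [0.9 0.2 0.1]
   [-0.1301  0.0648 -0.0036] [ 0.001 -0.    -0.001] dist 0.145
```

>>> carry_out([
  {"hand": 100,"x": -0.13,"y": 0.065,"z": -0.003,"ax": 0,"ay": 0,"az": 0},
  {"hand": 100,"x": -0.13,"y": 0.065,"z": -0.003,"ax": 0,"ay": 0,"az": 0},
  {"hand": 100,"x": -0.13,"y": 0.065,"z": -0.003,"ax": 0,"ay": 0,"az": 0},
  {"hand": 100,"x": -0.13,"y": 0.065,"z": -0.003,"ax": 0,"ay": 0,"az": 0},
  {"hand": 100,"x": -0.13,"y": 0.065,"z": -0.003,"ax": 0,"ay": 0,"az": 0},
])

```text
t: 1.78
tool_pos: [0.4996, -0.0167, 0.4191]
orientation: [-2.22, -2.222, 0.0]
force: [-0.6, 0.3, 0.3]
opening: 0.0931
gripper_force: 0.0
```

```bash
python3 -c "
from h import *
rel((.5,-.02,.42,0.))
im,d,W,p=cloud('wrist'); print(p,R.from_rotvec(p['rotation']).as_matrix().round(3)); cv2.imwrite('pics/w0.png',im); np.savez('w0.npz',im=im,W=W,d=d,pos=p['position'],rot=p['rotation'])
"
```

```text
t 1.77 tcp [ 0.4996 -0.0167  0.4191] op 0.0931 F [-0.6  0.3  0.3]
   [-0.0033  0.0004 -0.0009] [-0.001 -0.001  0.001] dist 0.003
{'fx': 352.1834594403693, 'fy': 352.1834594403693, 'cx': 275.3291924442176, 'cy': 211.11068146487284, 'position': array([0.49842821, 0.0667547 , 0.3995618 ]), 'rotation': array([-0.29746869,  0.00172337,  0.00055342])} [[ 1.    -0.001  0.002]
 [ 0.     0.956  0.293]
 [-0.002 -0.293  0.956]]
```

View pics/w0.png

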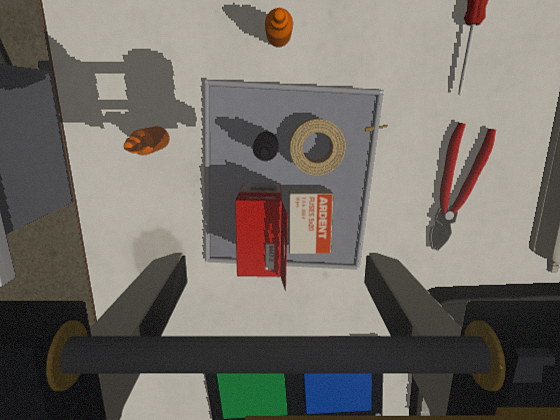

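The wrist view shows the black bottle at (265,146), the tape at (318,147), the fuse carton "ARDENT FUSES" at (311,222) and the red carton at (258,233). The orange decoys at (279,25) and (147,140) are outside the tray, so the things meant are confirmed.

```bash
cat >> h.py <<'E'
def rays(p,uv,z):
    uv=np.asarray(uv,float); Rm=R.from_rotvec(p['rotation']).as_matrix()
    c=np.stack([(uv[:,0]-p['cx'])/p['fx'],-(uv[:,1]-p['cy'])/p['fy'],-np.ones(len(uv))],-1)@Rm.T
    o=np.array(p['position']); return (o+c*((z-o[2])/c[:,2])[:,None])[:,:2]*1000
def big(m,box):
    x0,y0,x1,y1=box; mm=np.zeros(m.shape,np.uint8); mm[y0:y1,x0:x1]=m[y0:y1,x0:x1]
    n,l,st,_=cv2.connectedComponentsWithStats(mm)
    if n<2: return None
    k=1+np.argmax(st[1:,4]); return (l==k).astype(np.uint8)
def shape(name,p,m,box,z):
    b=big(m,box)
    if b is None: print(name,'none'); return
    c=max(cv2.findContours(b,cv2.RETR_EXTERNAL,cv2.CHAIN_APPROX_NONE)[0],key=cv2.contourArea)[:,0]
    X=rays(p,c,z).astype(np.float32); r=cv2.minAreaRect(X); e=cv2.fitEllipse(X)
    M=rays(p,np.argwhere(b)[:,::-1],z)
    print(name,'px',np.bincount(b.ravel())[1],'rect',np.round(r[0],1),np.round(r[1],1),round(r[2],2),'| ell',np.round(e[0],1),np.round(e[1],1),'| mean',M.mean(0).round(1))
    return b
def hs(im): return [cv2.cvtColor(im,cv2.COLOR_BGR2HSV)[...,i].astype(int) for i in range(3)]
E
cat > mw.py <<'E'
from h import *
import sys
n=sys.argv[1]; z=np.load(n+'.npz'); im,W=z['im'],np.nan_to_num(z['W'])
p=dict(fx=352.1834594403693,fy=352.1834594403693,cx=275.3291924442176,cy=211.11068146487284,position=z['pos'],rotation=z['rot'])
H,S,V=hs(im); Z=W[...,2]
red=((H<8)|(H>172))&(S>150)
shape('carton top',p,(Z>.068)&(Z<.088)&((H<12)|(H>170))&(S>100),(215,175,300,295),.079)
shape('tab',p,(Z>.095)&(Z<.125),(215,175,300,295),.112)
shape('cap',p,(Z>.080)&(Z<.1)&(V<60),(235,120,290,175),.090)
shape('bottle>40',p,(Z>.04)&(Z<.1)&(V<70),(235,120,290,175),.058)
shape('tape',p,(Z>.018)&(Z<.036)&(S>50),(280,105,355,185),.028)
shape('fuse',p,(Z>.018)&(Z<.034)&(V>110),(286,185,345,260),.025)
shape('tray',p,(Z>-.01)&(H>100)&(H<130)&(S>25)&(S<120),(190,65,395,290),.007)
print('z tape',np.median(Z[125:130,310:325]),'cap',np.percentile(Z[120:175,240:290],[95,99]),'carton',np.median(Z[210:260,245:260]),'fuse',np.median(Z[200:245,295:325]))
E
python3 mw.py w0
```

```text
carton top px 3374 rect [481.9 -59.2] [83.3 45.2] 89.4 | ell [481.7 -59.2] [50.2 99.9] | mean [481.  -56.2]
tab px 267 rect [506.2 -57.8] [78.4  3.3] 89.26 | ell [506.3 -55.1] [ 2.9 89.9] | mean [506.3 -55.7]
cap px 105 rect [488.   26.3] [9.6 8.8] 89.72 | ell [488.1  26.3] [9.  9.9] | mean [488.1  26.2]
bottle>40 px 539 rect [488.2  26.4] [25.3 23.5] 62.34 | ell [488.   26.4] [23.6 25. ] | mean [488.   26.5]
tape px 1755 rect [541.8  22.8] [57.6 56.9] 0.04 | ell [541.7  22.6] [56.7 57.5] | mean [541.9  23.1]
fuse px 2517 rect [537.6 -63.5] [47.  70.5] 0.44 | ell [537.3 -63.3] [53.5 84.8] | mean [537.4 -62.6]
tray px 5 rect [543.2  35.1] [4.4 1.1] 0.02 | ell [806.6  35.6] [  0.4 236.3] | mean [543.2  35.4]
z tape 0.028513650434801974 cap [0.07882022 0.08996319] carton 0.07960075728152488 fuse 0.02556071229150264
```

>>> carry_out([
  {"hand": 54,"x": 0.043,"y": -0.0116,"z": 0.06,"ax": 0,"ay": 0,"az": 0},
  {"hand": 54,"x": 0.043,"y": -0.0116,"z": 0.06,"ax": 0,"ay": 0,"az": 0},
  {"hand": 54,"x": 0.043,"y": -0.0116,"z": 0.11,"ax": 0,"ay": 0,"az": 0},
  {"hand": 54,"x": 0.043,"y": -0.0116,"z": 0.15,"ax": 0,"ay": 0,"az": 0},
  {"hand": 54,"x": 0.043,"y": -0.0116,"z": 0.15,"ax": 0,"ay": 0,"az": 0},
  {"hand": 54,"x": 0.043,"y": -0.0116,"z": 0.15,"ax": 0,"ay": 0,"az": 0},
])

```text
t: 2.58
tool_pos: [0.4892, 0.0254, 0.2715]
orientation: [2.219, 2.221, 0.002]
force: [-0.7, -0.4, -0.5]
opening: 0.0507
gripper_force: 0.0
```

```bash
python3 - <<'E'
from h import *
rel((.488,.0264,.219,0.))
z=np.load('top0.npz'); im=z['im']; W=np.nan_to_num(z['W']); p=camera_params('top'); H,S,V=hs(im); Z=W[...,2]
shape('mat',p,((H<20)&(S>90)),(120,170,210,285),.016)
shape('green',p,(H>45)&(H<75)&(S>120),(355,165,420,270),.016)
shape('blue',p,(H>105)&(H<130)&(S>150),(355,165,420,270),.016)
shape('tape',p,(Z>.016)&(Z<.036)&(S>50),(250,190,285,225),.028)
shape('cartontop',p,(Z>.068)&(Z<.09)&(S>100),(285,190,325,245),.079)
E
```

```text
t 2.58 tcp [0.4892 0.0254 0.2715] op 0.0507 F [-0.7 -0.4 -0.5]
   [ 0.001  -0.0013  0.0525] [0.002 0.    0.001] dist 0.053
mat px 4774 rect [486.6 313.1] [240.2 149.7] 10.09 | ell [486.4 313.1] [168.4 288.7] | mean [485.5 312.9]
green px 1233 rect [ 466.7 -303.4] [97.1 97.1] 4.82 | ell [ 466.8 -303.4] [109.5 110.1] | mean [ 466.6 -303.7]
blue px 1182 rect [ 582.2 -295.1] [96.  96.3] 3.88 | ell [ 582.3 -295.6] [108.5 109.2] | mean [ 582.2 -295.4]
tape px 256 rect [541.9  23.2] [54.9 54.5] 0.47 | ell [541.9  23.2] [55.5 56. ] | mean [541.9  23.2]
cartontop px 533 rect [483.8 -59. ] [47.3 78.8] 0.45 | ell [482.3 -59.7] [51.3 93.8] | mean [482.  -58.9]
```

>>> carry_out([
  {"hand": 54,"x": 0.001,"y": -0.0012,"z": 0.045,"ax": 0.002,"ay": 0,"az": 0},
  {"hand": 54,"x": 0.001,"y": -0.0012,"z": 0.0525,"ax": 0.002,"ay": 0,"az": 0},
  {"hand": 54,"x": 0.001,"y": -0.0012,"z": 0.0525,"ax": 0.002,"ay": 0,"az": 0},
  {"hand": 10,"x": 0.001,"y": -0.0012,"z": 0.0525,"ax": 0.002,"ay": 0,"az": 0},
  {"hand": 10,"x": 0.001,"y": -0.0012,"z": 0.0525,"ax": 0.002,"ay": 0,"az": 0},
  {"hand": 10,"x": 0.001,"y": -0.0012,"z": 0.0525,"ax": 0.002,"ay": 0,"az": 0},
  {"hand": 10,"x": 0.001,"y": -0.0012,"z": 0.0525,"ax": 0.002,"ay": 0,"az": 0},
], newtons=15)

```text
t: 3.45
tool_pos: [0.4876, 0.0261, 0.2176]
orientation: [-2.221, -2.221, 0.001]
force: [-0.1, 0.5, 5.1]
opening: 0.0242
gripper_force: 15.0
```

```bash
python3 - <<'E'
from h import *
rel((.488,.0264,.33,0.),(.44,.30,.36,0.),(.44,.30,.234,0))
E
```

```text
t 3.45 tcp [0.4876 0.0261 0.2176] op 0.0242 F [-0.1  0.5  5.1]
   [ 0.0003  0.0003 -0.1124] [-0.001  0.    -0.   ] dist 0.112
   [ 0.2739 -0.0477 -0.1424] [-0.001  0.    -0.   ] dist 0.312
   [ 0.2739 -0.0476 -0.0164] [-0.001  0.    -0.   ] dist 0.278
```

>>> carry_out([
  {"hand": 10,"x": 0,"y": 0,"z": -0.06,"ax": 0,"ay": 0,"az": 0},
  {"hand": 10,"x": 0,"y": 0,"z": -0.12,"ax": 0,"ay": 0,"az": 0},
  {"hand": 10,"x": 0.045,"y": -0.01,"z": -0.125,"ax": 0,"ay": 0,"az": 0},
  {"hand": 10,"x": 0.1,"y": -0.02,"z": -0.125,"ax": 0,"ay": 0,"az": 0},
  {"hand": 10,"x": 0.155,"y": -0.033,"z": -0.125,"ax": 0,"ay": 0,"az": 0},
  {"hand": 10,"x": 0.21,"y": -0.045,"z": -0.125,"ax": 0,"ay": 0,"az": 0},
  {"hand": 10,"x": 0.2765,"y": -0.06,"z": -0.11,"ax": 0,"ay": 0,"az": 0},
  {"hand": 10,"x": 0.2765,"y": -0.06,"z": -0.11,"ax": 0,"ay": 0,"az": 0},
])

```text
t: 4.45
tool_pos: [0.4255, 0.3056, 0.3256]
orientation: [-2.214, -2.224, 0.005]
force: [0.2, -0.4, -0.4]
opening: 0.0242
gripper_force: 15.0
```

```bash
python3 - <<'E'
from h import *
rel((.4275,.3026,.26,0.),(.4275,.3026,.2312,0))
E
```

```text
t 4.45 tcp [0.4255 0.3056 0.3256] op 0.0242 F [ 0.2 -0.4 -0.4]
   [-0.003   0.0022  0.0656] [-0.004  0.     0.004] dist 0.066
   [-0.0029  0.0024  0.0944] [-0.004  0.     0.004] dist 0.094
```

>>> carry_out([
  {"hand": 10,"x": -0.002,"y": 0.002,"z": 0.05,"ax": -0.002,"ay": 0,"az": 0.002},
  {"hand": 10,"x": -0.002,"y": 0.002,"z": 0.08,"ax": -0.002,"ay": 0,"az": 0.002},
  {"hand": 10,"x": -0.002,"y": 0.002,"z": 0.086,"ax": -0.002,"ay": 0,"az": 0.002},
  {"hand": 10,"x": -0.002,"y": 0.002,"z": 0.089,"ax": -0.002,"ay": 0,"az": 0.002},
  {"hand": 10,"x": -0.002,"y": 0.002,"z": 0.089,"ax": -0.002,"ay": 0,"az": 0.002},
  {"hand": 10,"x": -0.002,"y": 0.002,"z": 0.089,"ax": -0.002,"ay": 0,"az": 0.002},
])

```text
t: 5.2
tool_pos: [0.4298, 0.3009, 0.2394]
orientation: [2.223, 2.219, 0.004]
force: [0.9, -1.0, -0.4]
opening: 0.0245
gripper_force: 15.0
```

```bash
python3 - <<'E'
from h import *
rel((.4275,.3026,.2312,0))
E
```

```text
t 5.2 tcp [0.4298 0.3009 0.2394] op 0.0245 F [ 0.9 -1.  -0.4]
   [ 0.0017 -0.0023  0.0082] [ 0.002 -0.001 -0.002] dist 0.009
```

>>> carry_out([
  {"hand": 10,"x": 0,"y": 0,"z": 0.004,"ax": 0.002,"ay": 0,"az": -0.002},
  {"hand": 10,"x": 0,"y": 0,"z": 0.0075,"ax": 0.002,"ay": 0,"az": -0.002},
  {"hand": 10,"x": 0,"y": 0,"z": 0.008,"ax": 0.002,"ay": 0,"az": -0.002},
  {"hand": 10,"x": 0,"y": 0,"z": 0.008,"ax": 0.002,"ay": 0,"az": -0.002},
])

```text
t: 5.7
tool_pos: [0.4294, 0.3008, 0.2305]
orientation: [-2.22, -2.221, 0.001]
force: [-2.0, -1.1, 5.5]
opening: 0.0243
gripper_force: 15.0
```

>>> carry_out([
  {"hand": 55,"x": 0,"y": 0,"z": 0,"ax": 0,"ay": 0,"az": 0},
  {"hand": 55,"x": 0,"y": 0,"z": 0,"ax": 0,"ay": 0,"az": 0},
  {"hand": 55,"x": 0,"y": 0,"z": 0,"ax": 0,"ay": 0,"az": 0},
  {"hand": 55,"x": 0,"y": 0,"z": -0.06,"ax": 0,"ay": 0,"az": 0},
  {"hand": 80,"x": 0,"y": 0,"z": -0.12,"ax": 0,"ay": 0,"az": 0},
  {"hand": 80,"x": -0.06,"y": 0.01,"z": -0.13,"ax": 0,"ay": 0,"az": 0},
  {"hand": 80,"x": -0.12,"y": 0.02,"z": -0.13,"ax": 0,"ay": 0,"az": 0},
  {"hand": 80,"x": -0.18,"y": 0.03,"z": -0.13,"ax": 0,"ay": 0,"az": 0},
])

```text
t: 6.7
tool_pos: [0.4594, 0.1191, 0.3603]
orientation: [-2.22, -2.222, 0.001]
force: [0.6, -0.9, -0.5]
opening: 0.0745
gripper_force: 0.0
```

```bash
python3 - <<'E'
from h import *
rel((.483,-.059,.36,-.011),(.483,-.059,.228,-.011))
E
```

```text
t 6.7 tcp [0.4594 0.1191 0.3603] op 0.0745 F [ 0.6 -0.9 -0.5]
   [-0.1782  0.0234  0.0003] [-0.001 -0.     0.012] dist 0.18
   [-0.1782  0.0235  0.1323] [-0.001 -0.     0.012] dist 0.223
```

>>> carry_out([
  {"hand": 76,"x": -0.06,"y": 0.01,"z": 0,"ax": 0,"ay": 0,"az": 0.012},
  {"hand": 76,"x": -0.12,"y": 0.02,"z": 0,"ax": 0,"ay": 0,"az": 0.012},
  {"hand": 76,"x": -0.178,"y": 0.0225,"z": 0,"ax": 0,"ay": 0,"az": 0.012},
  {"hand": 76,"x": -0.178,"y": 0.0225,"z": 0,"ax": 0,"ay": 0,"az": 0.012},
  {"hand": 76,"x": -0.178,"y": 0.0225,"z": 0.04,"ax": 0,"ay": 0,"az": 0.012},
  {"hand": 76,"x": -0.178,"y": 0.0225,"z": 0.06,"ax": 0,"ay": 0,"az": 0.012},
  {"hand": 76,"x": -0.178,"y": 0.0225,"z": 0.06,"ax": 0,"ay": 0,"az": 0.012},
], newtons=10)

```text
t: 7.58
tool_pos: [0.4809, -0.0562, 0.2979]
orientation: [-2.23, -2.205, 0.005]
force: [-0.3, -0.2, 1.0]
opening: 0.0704
gripper_force: 0.0
```

```bash
python3 - <<'E'
from h import *
rel((.482,-.059,.228,-.011))
im,d,W,p=cloud('scene'); cv2.imwrite('pics/s1.png',cv2.resize(im[120:300,150:390],(800,600)))
E
```

```text
t 7.58 tcp [ 0.4809 -0.0562  0.2979] op 0.0704 F [-0.3 -0.2  1. ]
   [-0.0029  0.0015  0.0699] [-0.006 -0.001 -0.   ] dist 0.07
```

View pics/s1.png

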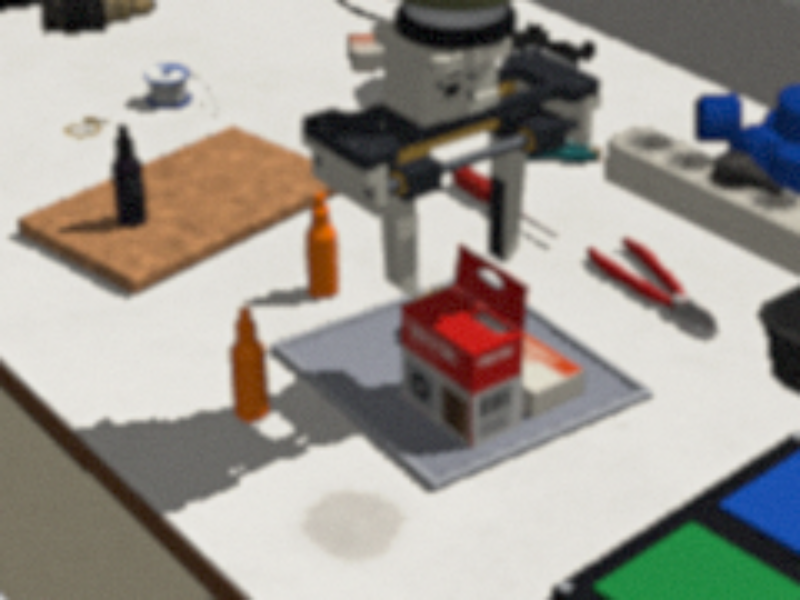

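The bottle stands upright on the mat (crop 130,190), and the fingers are above the red carton (crop 460,340), front and rear of it.

>>> carry_out([
  {"hand": 76,"x": -0.001,"y": 0.0015,"z": 0.03,"ax": -0.004,"ay": 0,"az": 0},
  {"hand": 76,"x": -0.001,"y": 0.0015,"z": 0.06,"ax": -0.004,"ay": 0,"az": 0},
  {"hand": 76,"x": -0.001,"y": 0.0015,"z": 0.067,"ax": -0.004,"ay": 0,"az": 0},
  {"hand": 76,"x": -0.001,"y": 0.0015,"z": 0.067,"ax": -0.004,"ay": 0,"az": 0},
  {"hand": 76,"x": -0.001,"y": 0.0015,"z": 0.067,"ax": -0.004,"ay": 0,"az": 0},
])

```text
t: 8.25
tool_pos: [0.4841, -0.0584, 0.2346]
orientation: [2.232, 2.206, 0.004]
force: [-0.5, -0.2, 0.3]
opening: 0.0704
gripper_force: 0.0
```

```bash
python3 - <<'E'
from h import *
rel((.482,-.059,.228,-.011))
E
```

```text
t 8.25 tcp [ 0.4841 -0.0584  0.2346] op 0.0704 F [-0.5 -0.2  0.3]
   [-0.0006 -0.0021  0.0066] [ 0.005  0.001 -0.001] dist 0.007
```

>>> carry_out([
  {"hand": 76,"x": 0,"y": -0.002,"z": 0.0065,"ax": 0.002,"ay": 0,"az": 0},
  {"hand": 76,"x": 0,"y": -0.002,"z": 0.0065,"ax": 0.002,"ay": 0,"az": 0},
  {"hand": 76,"x": 0,"y": -0.002,"z": 0.0065,"ax": 0.002,"ay": 0,"az": 0},
  {"hand": 35,"x": 0,"y": -0.002,"z": 0.0065,"ax": 0.002,"ay": 0,"az": 0},
  {"hand": 35,"x": 0,"y": -0.002,"z": 0.0065,"ax": 0.002,"ay": 0,"az": 0},
  {"hand": 35,"x": 0,"y": -0.002,"z": 0.0065,"ax": 0.002,"ay": 0,"az": 0},
  {"hand": 35,"x": 0,"y": -0.002,"z": 0.0065,"ax": 0.002,"ay": 0,"az": 0},
], newtons=10)

```text
t: 9.12
tool_pos: [0.4813, -0.0584, 0.2264]
orientation: [2.235, 2.208, 0.0]
force: [-0.0, 0.1, -0.3]
opening: 0.0444
gripper_force: 10.0
```

```bash
python3 - <<'E'
from h import *
rel((.482,-.059,.228,-.011))
E
```

```text
t 9.12 tcp [ 0.4813 -0.0584  0.2264] op 0.0444 F [-0.   0.1 -0.3]
   [-0.0006  0.0007 -0.0016] [ 0.     0.    -0.001] dist 0.002
```

>>> carry_out([
  {"hand": 35,"x": 0,"y": 0,"z": -0.05,"ax": 0,"ay": 0,"az": 0},
  {"hand": 35,"x": 0,"y": 0,"z": -0.11,"ax": 0,"ay": 0,"az": 0},
  {"hand": 35,"x": 0.05,"y": 0.005,"z": -0.135,"ax": 0,"ay": 0,"az": 0},
  {"hand": 35,"x": 0.11,"y": 0.013,"z": -0.135,"ax": 0,"ay": 0,"az": 0},
  {"hand": 35,"x": 0.17,"y": 0.021,"z": -0.135,"ax": 0,"ay": 0,"az": 0},
  {"hand": 35,"x": 0.23,"y": 0.029,"z": -0.135,"ax": 0,"ay": 0,"az": 0},
  {"hand": 35,"x": 0.29,"y": 0.037,"z": -0.135,"ax": 0,"ay": 0,"az": 0},
  {"hand": 35,"x": 0.34,"y": 0.045,"z": -0.135,"ax": 0,"ay": 0,"az": 0},
])

```text
t: 10.12
tool_pos: [0.5301, 0.2835, 0.3611]
orientation: [-2.234, -2.209, 0.0]
force: [0.7, -0.7, 0.0]
opening: 0.0442
gripper_force: 10.0
```

```bash
python3 - <<'E'
from h import *
rel((.531,.321,.26,-.011),(.531,.321,.2394,-.011))
E
```

```text
t 10.12 tcp [0.5301 0.2835 0.3611] op 0.0442 F [ 0.7 -0.7  0. ]
   [0.0376 0.0005 0.1011] [-0.  0. -0.] dist 0.108
   [0.0376 0.0005 0.1217] [-0.  0. -0.] dist 0.127
```

>>> carry_out([
  {"hand": 35,"x": 0.035,"y": 0,"z": 0.02,"ax": 0,"ay": 0,"az": 0},
  {"hand": 35,"x": 0.035,"y": 0,"z": 0.065,"ax": 0,"ay": 0,"az": 0},
  {"hand": 35,"x": 0.035,"y": 0,"z": 0.1,"ax": 0,"ay": 0,"az": 0},
  {"hand": 35,"x": 0.035,"y": 0,"z": 0.112,"ax": 0,"ay": 0,"az": 0},
  {"hand": 35,"x": 0.035,"y": 0,"z": 0.116,"ax": 0,"ay": 0,"az": 0},
  {"hand": 35,"x": 0.035,"y": 0,"z": 0.116,"ax": 0,"ay": 0,"az": 0},
])

```text
t: 10.88
tool_pos: [0.5313, 0.3162, 0.2468]
orientation: [2.235, 2.207, 0.003]
force: [-0.2, 0.2, 0.6]
opening: 0.044
gripper_force: 10.0
```

```bash
python3 - <<'E'
from h import *
rel((.531,.321,.2394,-.011))
E
```

```text
t 10.88 tcp [0.5313 0.3162 0.2468] op 0.044 F [-0.2  0.2  0.6]
   [ 0.0048 -0.0004  0.0074] [ 0.002 -0.001 -0.001] dist 0.009
```

>>> carry_out([
  {"hand": 35,"x": 0,"y": 0,"z": 0.004,"ax": 0.002,"ay": 0,"az": 0},
  {"hand": 35,"x": 0,"y": 0,"z": 0.0065,"ax": 0.002,"ay": 0,"az": 0},
  {"hand": 35,"x": 0,"y": 0,"z": 0.0072,"ax": 0.002,"ay": 0,"az": 0},
  {"hand": 35,"x": 0,"y": 0,"z": 0.0072,"ax": 0.002,"ay": 0,"az": 0},
])

```text
t: 11.38
tool_pos: [0.5311, 0.3162, 0.2393]
orientation: [-2.234, -2.207, 0.0]
force: [-1.7, -1.3, 5.2]
opening: 0.0441
gripper_force: 10.0
```

>>> carry_out([
  {"hand": 70,"x": 0,"y": 0,"z": 0,"ax": 0,"ay": 0,"az": 0},
  {"hand": 70,"x": 0,"y": 0,"z": 0,"ax": 0,"ay": 0,"az": 0},
  {"hand": 70,"x": 0,"y": 0,"z": 0,"ax": 0,"ay": 0,"az": 0},
  {"hand": 70,"x": 0,"y": 0,"z": -0.06,"ax": 0,"ay": 0,"az": 0},
  {"hand": 70,"x": 0,"y": 0,"z": -0.12,"ax": 0,"ay": 0,"az": 0},
  {"hand": 100,"x": -0.05,"y": 0,"z": -0.15,"ax": 0,"ay": 0,"az": 0},
  {"hand": 100,"x": -0.11,"y": 0,"z": -0.16,"ax": 0,"ay": 0,"az": 0},
  {"hand": 100,"x": -0.17,"y": 0,"z": -0.17,"ax": 0,"ay": 0,"az": 0},
])

```text
t: 12.38
tool_pos: [0.5287, 0.1447, 0.409]
orientation: [-2.233, -2.209, 0.001]
force: [0.9, -0.7, -0.1]
opening: 0.0899
gripper_force: 0.0
```

```bash
python3 - <<'E'
from h import *
rel((.5,-.0167,.419,0))
E
```

```text
t 12.38 tcp [0.5287 0.1447 0.409 ] op 0.0899 F [ 0.9 -0.7 -0.1]
   [-0.1617 -0.0269 -0.01  ] [-0.001 -0.    -0.011] dist 0.164
```

>>> carry_out([
  {"hand": 75,"x": -0.06,"y": -0.01,"z": -0.01,"ax": 0,"ay": 0,"az": -0.011},
  {"hand": 75,"x": -0.12,"y": -0.02,"z": -0.01,"ax": 0,"ay": 0,"az": -0.011},
  {"hand": 75,"x": -0.16,"y": -0.026,"z": -0.01,"ax": 0,"ay": 0,"az": -0.011},
  {"hand": 75,"x": -0.16,"y": -0.026,"z": -0.01,"ax": 0,"ay": 0,"az": -0.011},
  {"hand": 75,"x": -0.16,"y": -0.026,"z": -0.01,"ax": 0,"ay": 0,"az": -0.011},
])

```text
t: 13.0
tool_pos: [0.5012, -0.0132, 0.4182]
orientation: [-2.222, -2.219, 0.002]
force: [0.8, 0.9, 0.6]
opening: 0.0697
gripper_force: 0.0
```

```bash
cat >> h.py <<'E'
def wsave(n):
    im,d,W,p=cloud('wrist'); cv2.imwrite(f'pics/{n}.png',im); np.savez(f'{n}.npz',im=im,W=W,d=d,pos=p['position'],rot=p['rotation'])
E
python3 -c "
from h import *
wsave('w1')
rel((.5378,-.0634,.30,.008),(.5378,-.0634,.192,.008))"; python3 mw.py w1
```

```text
t 13.05 tcp [ 0.5012 -0.0128  0.4181] op 0.0696 F [ 0.1 -0.2  0.5]
   [-0.0507  0.0368  0.118 ] [-0.002 -0.    -0.008] dist 0.134
   [-0.0507  0.037   0.226 ] [-0.002 -0.    -0.008] dist 0.235
carton top none
tab none
cap none
bottle>40 none
tape px 1751 rect [542.   22.1] [57.1 57.5] 89.91 | ell [541.6  22.5] [56.8 57.4] | mean [541.7  22.9]
fuse px 2524 rect [537.6 -63.5] [47.  70.8] 0.44 | ell [537.3 -63.4] [53.7 85.2] | mean [537.3 -62.5]
tray px 5 rect [564.2 -40.2] [0.  4.8] 2.58 | ell [564.2 -40.3] [0.  6.1] | mean [564.2 -40.2]
z tape 0.028460774298050495 cap [0.00488526 0.00559233] carton 0.0033352011522496117 fuse 0.02553578918531499
```

>>> carry_out([
  {"hand": 75,"x": -0.05,"y": 0.0367,"z": 0.03,"ax": 0,"ay": 0,"az": -0.008},
  {"hand": 75,"x": -0.05,"y": 0.0367,"z": 0.08,"ax": 0,"ay": 0,"az": -0.008},
  {"hand": 75,"x": -0.05,"y": 0.0367,"z": 0.13,"ax": 0,"ay": 0,"az": -0.008},
  {"hand": 75,"x": -0.05,"y": 0.0367,"z": 0.17,"ax": 0,"ay": 0,"az": -0.008},
  {"hand": 75,"x": -0.05,"y": 0.0367,"z": 0.2,"ax": 0,"ay": 0,"az": -0.008},
  {"hand": 75,"x": -0.05,"y": 0.0367,"z": 0.21,"ax": 0,"ay": 0,"az": -0.008},
  {"hand": 75,"x": -0.05,"y": 0.0367,"z": 0.21,"ax": 0,"ay": 0,"az": -0.008},
], newtons=10)

```text
t: 13.92
tool_pos: [0.5375, -0.0628, 0.208]
orientation: [-2.211, -2.229, 0.003]
force: [0.3, 0.1, 0.2]
opening: 0.0699
gripper_force: 0.0
```

```bash
python3 - <<'E'
from h import *
rel((.5376,-.0634,.192,.008))
E
```

```text
t 13.93 tcp [ 0.5375 -0.0628  0.208 ] op 0.0699 F [0.3 0.1 0.2]
   [-0.0006  0.0002  0.016 ] [-0.003 -0.     0.   ] dist 0.016
```

>>> carry_out([
  {"hand": 75,"x": 0,"y": 0,"z": 0.01,"ax": 0,"ay": 0,"az": 0},
  {"hand": 75,"x": 0,"y": 0,"z": 0.015,"ax": 0,"ay": 0,"az": 0},
  {"hand": 75,"x": 0,"y": 0,"z": 0.015,"ax": 0,"ay": 0,"az": 0},
  {"hand": 42,"x": 0,"y": 0,"z": 0.015,"ax": 0,"ay": 0,"az": 0},
  {"hand": 42,"x": 0,"y": 0,"z": 0.015,"ax": 0,"ay": 0,"az": 0},
  {"hand": 42,"x": 0,"y": 0,"z": 0.015,"ax": 0,"ay": 0,"az": 0},
  {"hand": 42,"x": 0,"y": 0,"z": 0.015,"ax": 0,"ay": 0,"az": 0},
], newtons=10)

```text
t: 14.8
tool_pos: [0.5375, -0.0637, 0.1934]
orientation: [-2.213, -2.228, 0.002]
force: [0.0, 0.9, 1.8]
opening: 0.0481
gripper_force: 10.0
```

```bash
python3 - <<'E'
from h import *
rel((.5376,-.0634,.29,.008),(.467,-.3036,.29,.07))
E
```

```text
t 14.8 tcp [ 0.5375 -0.0637  0.1934] op 0.0481 F [0.  0.9 1.8]
   [ 0.0003 -0.     -0.0966] [-0.002  0.    -0.001] dist 0.097
   [-0.2394 -0.0723 -0.0965] [-0.002  0.    -0.063] dist 0.268
```

>>> carry_out([
  {"hand": 42,"x": 0,"y": 0,"z": -0.06,"ax": 0,"ay": 0,"az": 0},
  {"hand": 42,"x": -0.02,"y": 0,"z": -0.12,"ax": 0,"ay": 0,"az": 0},
  {"hand": 42,"x": -0.065,"y": -0.01,"z": -0.16,"ax": 0,"ay": 0,"az": -0.02},
  {"hand": 42,"x": -0.11,"y": -0.015,"z": -0.2,"ax": 0,"ay": 0,"az": -0.04},
  {"hand": 42,"x": -0.165,"y": -0.02,"z": -0.21,"ax": 0,"ay": 0,"az": -0.063},
  {"hand": 42,"x": -0.19,"y": -0.02,"z": -0.21,"ax": 0,"ay": 0,"az": -0.063},
  {"hand": 42,"x": -0.19,"y": -0.02,"z": -0.21,"ax": 0,"ay": 0,"az": -0.063},
  {"hand": 42,"x": -0.19,"y": -0.02,"z": -0.21,"ax": 0,"ay": 0,"az": -0.063},
])

```text
t: 15.8
tool_pos: [0.519, -0.2532, 0.4027]
orientation: [-2.141, -2.296, 0.002]
force: [-0.0, 0.1, 0.3]
opening: 0.0476
gripper_force: 10.0
```

```bash
cat > mp.py <<'E'
from h import *
import sys
n=sys.argv[1]; z=np.load(n+'.npz'); im,W=z['im'],np.nan_to_num(z['W'])
p=dict(fx=352.1834594403693,fy=352.1834594403693,cx=275.3291924442176,cy=211.11068146487284,position=z['pos'],rotation=z['rot'])
H,S,V=hs(im)
for nm,m in (('green',(H>45)&(H<75)&(S>120)),('blue',(H>105)&(H<130)&(S>150))):
    b=shape(nm,p,m,(60,60,480,330),.016); ys,xs=np.nonzero(b); print(xs.min(),xs.max(),ys.min(),ys.max())
E
python3 -c "
from h import *
wsave('w2')
rel((.467,-.3036,.40,.07))"; python3 mp.py w2
```

```text
t 15.85 tcp [ 0.5191 -0.2528  0.4027] op 0.0479 F [ 0.3 -0.2  0.4]
   [-0.047  -0.0556  0.0028] [-0.003 -0.001  0.001] dist 0.073
green px 3184 rect [ 466.3 -304.5] [89.6 89.1] 4.02 | ell [ 453.8 -295.8] [ 75.1 108.5] | mean [ 449.6 -293.4]
184 267 188 264
blue px 3681 rect [ 582.2 -295.9] [88.7 90.2] 4.42 | ell [ 593.1 -286.4] [ 75.4 108.9] | mean [ 595.6 -285.5]
292 375 187 264
```

View pics/w2.png

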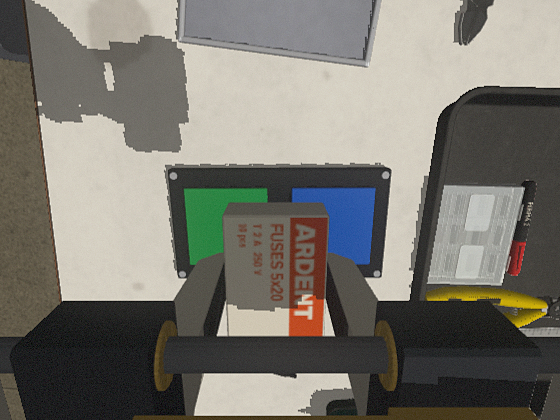

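The wrist view shows the fuse carton held level between the fingers. Both pads are visible on the black board, with green columns 184–267 and blue columns 292–375.

>>> carry_out([
  {"hand": 42,"x": -0.047,"y": -0.056,"z": 0.03,"ax": 0,"ay": 0,"az": 0},
  {"hand": 42,"x": -0.047,"y": -0.056,"z": 0.05,"ax": 0,"ay": 0,"az": 0},
  {"hand": 42,"x": -0.047,"y": -0.056,"z": 0.1,"ax": 0,"ay": 0,"az": 0},
  {"hand": 42,"x": -0.047,"y": -0.056,"z": 0.15,"ax": 0,"ay": 0,"az": 0},
  {"hand": 42,"x": -0.047,"y": -0.056,"z": 0.18,"ax": 0,"ay": 0,"az": 0},
  {"hand": 42,"x": -0.047,"y": -0.056,"z": 0.18,"ax": 0,"ay": 0,"az": 0},
  {"hand": 42,"x": -0.047,"y": -0.056,"z": 0.18,"ax": 0,"ay": 0,"az": 0},
])

```text
t: 16.73
tool_pos: [0.4669, -0.3043, 0.2248]
orientation: [2.141, 2.299, -0.002]
force: [0.6, 0.2, 0.2]
opening: 0.048
gripper_force: 10.0
```

```bash
python3 - <<'E'
from h import *
rel((.4665,-.3042,.207,.073))
E
```

```text
t 16.73 tcp [ 0.4669 -0.3043  0.2248] op 0.048 F [0.6 0.2 0.2]
   [ 0.0002 -0.0004  0.0178] [-0.001  0.001 -0.002] dist 0.018
```

>>> carry_out([
  {"hand": 42,"x": 0,"y": 0,"z": 0.01,"ax": 0,"ay": 0,"az": 0},
  {"hand": 42,"x": 0,"y": 0,"z": 0.0155,"ax": 0,"ay": 0,"az": 0},
  {"hand": 42,"x": 0,"y": 0,"z": 0.0175,"ax": 0,"ay": 0,"az": 0},
  {"hand": 42,"x": 0,"y": 0,"z": 0.0175,"ax": 0,"ay": 0,"az": 0},
  {"hand": 42,"x": 0,"y": 0,"z": 0.0175,"ax": 0,"ay": 0,"az": 0},
])

```text
t: 17.35
tool_pos: [0.4661, -0.3046, 0.2062]
orientation: [-2.141, -2.297, 0.002]
force: [-2.6, 2.1, 5.2]
opening: 0.0475
gripper_force: 10.0
```

>>> carry_out([
  {"hand": 72,"x": 0,"y": 0,"z": 0,"ax": 0,"ay": 0,"az": 0},
  {"hand": 72,"x": 0,"y": 0,"z": 0,"ax": 0,"ay": 0,"az": 0},
  {"hand": 72,"x": 0,"y": 0,"z": 0,"ax": 0,"ay": 0,"az": 0},
  {"hand": 72,"x": 0,"y": 0,"z": -0.06,"ax": 0,"ay": 0,"az": 0},
  {"hand": 80,"x": 0,"y": 0,"z": -0.12,"ax": 0,"ay": 0,"az": 0},
  {"hand": 80,"x": 0.05,"y": 0.02,"z": -0.14,"ax": 0,"ay": 0,"az": 0.07},
  {"hand": 80,"x": 0.11,"y": 0.03,"z": -0.16,"ax": 0,"ay": 0,"az": 0.07},
  {"hand": 80,"x": 0.165,"y": 0.05,"z": -0.18,"ax": 0,"ay": 0,"az": 0.07},
])

```text
t: 18.35
tool_pos: [0.5043, -0.1358, 0.3861]
orientation: [-2.222, -2.219, 0.002]
force: [1.3, -0.0, 0.1]
opening: 0.0744
gripper_force: 0.0
```

```bash
python3 - <<'E'
from h import *
rel((.5418,.0225,.35,0),(.5418,.0225,.21,0))
E
```

```text
t 18.35 tcp [ 0.5043 -0.1358  0.3861] op 0.0744 F [ 1.3 -0.   0.1]
   [0.1583 0.0374 0.036 ] [-0.002  0.    -0.001] dist 0.167
   [0.1583 0.0376 0.176 ] [-0.002  0.    -0.001] dist 0.24
```

>>> carry_out([
  {"hand": 80,"x": 0.055,"y": 0.015,"z": 0.015,"ax": 0,"ay": 0,"az": 0},
  {"hand": 80,"x": 0.11,"y": 0.03,"z": 0.03,"ax": 0,"ay": 0,"az": 0},
  {"hand": 80,"x": 0.155,"y": 0.0375,"z": 0.05,"ax": 0,"ay": 0,"az": 0},
  {"hand": 80,"x": 0.155,"y": 0.0375,"z": 0.09,"ax": 0,"ay": 0,"az": 0},
  {"hand": 80,"x": 0.155,"y": 0.0375,"z": 0.13,"ax": 0,"ay": 0,"az": 0},
  {"hand": 80,"x": 0.155,"y": 0.0375,"z": 0.16,"ax": 0,"ay": 0,"az": 0},
  {"hand": 80,"x": 0.155,"y": 0.0375,"z": 0.16,"ax": 0,"ay": 0,"az": 0},
  {"hand": 80,"x": 0.155,"y": 0.0375,"z": 0.16,"ax": 0,"ay": 0,"az": 0},
])

```text
t: 19.35
tool_pos: [0.5423, 0.0177, 0.2266]
orientation: [-2.221, -2.221, 0.001]
force: [-0.8, 0.1, -0.3]
opening: 0.0744
gripper_force: 0.0
```

```bash
python3 - <<'E'
from h import *
rel((.5418,.0225,.197,0))
E
```

```text
t 19.35 tcp [0.5423 0.0177 0.2266] op 0.0744 F [-0.8  0.1 -0.3]
   [ 0.0048 -0.0005  0.0296] [-0.001  0.    -0.   ] dist 0.03
```

>>> carry_out([
  {"hand": 80,"x": 0.0048,"y": -0.0005,"z": 0.015,"ax": 0,"ay": 0,"az": 0},
  {"hand": 80,"x": 0.0048,"y": -0.0005,"z": 0.028,"ax": 0,"ay": 0,"az": 0},
  {"hand": 80,"x": 0.0048,"y": -0.0005,"z": 0.028,"ax": 0,"ay": 0,"az": 0},
  {"hand": 80,"x": 0.0048,"y": -0.0005,"z": 0.028,"ax": 0,"ay": 0,"az": 0},
  {"hand": 50,"x": 0.0048,"y": -0.0005,"z": 0.028,"ax": 0,"ay": 0,"az": 0},
  {"hand": 50,"x": 0.0048,"y": -0.0005,"z": 0.028,"ax": 0,"ay": 0,"az": 0},
  {"hand": 50,"x": 0.0048,"y": -0.0005,"z": 0.028,"ax": 0,"ay": 0,"az": 0},
  {"hand": 50,"x": 0.0048,"y": -0.0005,"z": 0.028,"ax": 0,"ay": 0,"az": 0},
], newtons=12)

```text
t: 20.35
tool_pos: [0.5414, 0.0225, 0.1978]
orientation: [-2.221, -2.221, 0.001]
force: [-0.6, 0.8, 2.7]
opening: 0.0565
gripper_force: 12.0
```

```bash
python3 - <<'E'
from h import *
rel((.5418,.0225,.31,0),(.5822,-.2959,.31,.0))
E
```

```text
t 20.35 tcp [0.5414 0.0225 0.1978] op 0.0565 F [-0.6  0.8  2.7]
   [-0.      0.0002 -0.1122] [-0.001  0.    -0.   ] dist 0.112
   [-0.3184  0.0406 -0.1123] [-0.001  0.    -0.   ] dist 0.34
```

>>> carry_out([
  {"hand": 50,"x": 0,"y": 0,"z": -0.06,"ax": 0,"ay": 0,"az": 0},
  {"hand": 50,"x": 0,"y": 0,"z": -0.11,"ax": 0,"ay": 0,"az": 0},
  {"hand": 50,"x": -0.05,"y": 0.006,"z": -0.12,"ax": 0,"ay": 0,"az": 0},
  {"hand": 50,"x": -0.11,"y": 0.013,"z": -0.12,"ax": 0,"ay": 0,"az": 0},
  {"hand": 50,"x": -0.17,"y": 0.021,"z": -0.12,"ax": 0,"ay": 0,"az": 0},
  {"hand": 50,"x": -0.23,"y": 0.029,"z": -0.12,"ax": 0,"ay": 0,"az": 0},
  {"hand": 50,"x": -0.28,"y": 0.036,"z": -0.1,"ax": 0,"ay": 0,"az": 0},
  {"hand": 50,"x": -0.318,"y": 0.0408,"z": -0.07,"ax": 0,"ay": 0,"az": 0},
])

```text
t: 21.35
tool_pos: [0.5824, -0.2981, 0.2678]
orientation: [2.222, 2.219, -0.001]
force: [0.5, 0.3, -0.9]
opening: 0.0568
gripper_force: 12.0
```

```bash
python3 - <<'E'
from h import *
rel((.5822,-.2959,.212,.0))
E
```

```text
t 21.35 tcp [ 0.5824 -0.2981  0.2678] op 0.0568 F [ 0.5  0.3 -0.9]
   [ 0.0023 -0.0003  0.0558] [ 0.     0.002 -0.001] dist 0.056
```

>>> carry_out([
  {"hand": 50,"x": 0,"y": 0,"z": 0.03,"ax": 0,"ay": 0,"az": 0},
  {"hand": 50,"x": 0,"y": 0,"z": 0.047,"ax": 0,"ay": 0,"az": 0},
  {"hand": 50,"x": 0,"y": 0,"z": 0.047,"ax": 0,"ay": 0,"az": 0},
  {"hand": 50,"x": 0,"y": 0,"z": 0.047,"ax": 0,"ay": 0,"az": 0},
])

```text
t: 21.85
tool_pos: [0.5827, -0.2951, 0.2217]
orientation: [2.22, 2.222, -0.002]
force: [-0.7, -0.5, -0.7]
opening: 0.0567
gripper_force: 12.0
```

```bash
python3 - <<'E'
from h import *
rel((.5822,-.2959,.2108,.0))
E
```

```text
t 21.85 tcp [ 0.5827 -0.2951  0.2217] op 0.0567 F [-0.7 -0.5 -0.7]
   [-0.0008 -0.0005  0.0109] [-0.     0.001  0.001] dist 0.011
```

>>> carry_out([
  {"hand": 50,"x": -0.0005,"y": -0.0005,"z": 0.006,"ax": 0,"ay": 0,"az": 0},
  {"hand": 50,"x": -0.0005,"y": -0.0005,"z": 0.0095,"ax": 0,"ay": 0,"az": 0},
  {"hand": 50,"x": -0.0005,"y": -0.0005,"z": 0.0108,"ax": 0,"ay": 0,"az": 0},
  {"hand": 50,"x": -0.0005,"y": -0.0005,"z": 0.0108,"ax": 0,"ay": 0,"az": 0},
  {"hand": 50,"x": -0.0005,"y": -0.0005,"z": 0.0108,"ax": 0,"ay": 0,"az": 0},
])

```text
t: 22.48
tool_pos: [0.5817, -0.2959, 0.2107]
orientation: [-2.221, -2.221, 0.002]
force: [-3.1, 2.1, 7.5]
opening: 0.0571
gripper_force: 12.0
```

>>> carry_out([
  {"hand": 80,"x": 0,"y": 0,"z": 0,"ax": 0,"ay": 0,"az": 0},
  {"hand": 80,"x": 0,"y": 0,"z": 0,"ax": 0,"ay": 0,"az": 0},
  {"hand": 80,"x": 0,"y": 0,"z": 0,"ax": 0,"ay": 0,"az": 0},
  {"hand": 80,"x": 0,"y": 0,"z": -0.06,"ax": 0,"ay": 0,"az": 0},
  {"hand": 80,"x": 0.01,"y": -0.01,"z": -0.12,"ax": 0,"ay": 0,"az": 0},
  {"hand": 80,"x": 0.04,"y": -0.03,"z": -0.17,"ax": 0,"ay": 0,"az": 0},
  {"hand": 80,"x": 0.08,"y": -0.05,"z": -0.19,"ax": 0,"ay": 0,"az": 0},
  {"hand": 80,"x": 0.08,"y": -0.05,"z": -0.19,"ax": 0,"ay": 0,"az": 0},
])

```text
t: 23.48
tool_pos: [0.5317, -0.2142, 0.4027]
orientation: [2.217, 2.222, 0.001]
force: [0.2, -0.3, -1.4]
opening: 0.0739
gripper_force: 0.0
```

```bash
cat >> mp.py <<'E'
Z=W[...,2]
shape('fuse',p,(Z>.032)&(Z<.048)&(V>90),(120,150,279,330),.038)
shape('tape',p,(Z>.033)&(Z<.05)&(S>40)&(H<35),(270,150,420,330),.041)
E
python3 -c "
from h import *
wsave('w3')
rel((.5311,.3162,.36,-.011))"; python3 mp.py w3
```

```text
t 23.52 tcp [ 0.5318 -0.2152  0.4009] op 0.0743 F [ 0.4 -0.8 -0.9]
   [ 0.5314 -0.      0.0402] [0.    0.001 0.012] dist 0.533
green px 1525 rect [ 490.7 -302.7] [41.2 90.2] 4.47 | ell [ 495.4 -296.3] [ 37.2 102.5] | mean [ 498.7 -299.1]
217 260 222 295
blue px 2281 rect [ 581.5 -296.1] [89.  89.8] 4.09 | ell [ 578.2 -294.4] [ 85.  101.6] | mean [ 576.9 -281.3]
279 359 215 292
fuse px 2247 rect [ 465.1 -303.7] [48.7 72.4] 4.11 | ell [ 467.  -302.7] [52.3 85.5] | mean [ 468.8 -301.8]
tape px 1656 rect [ 579.4 -294.4] [56.8 59.7] 0.97 | ell [ 579.2 -294.4] [56.6 59.4] | mean [ 579.2 -293.8]
```

View pics/w3.png

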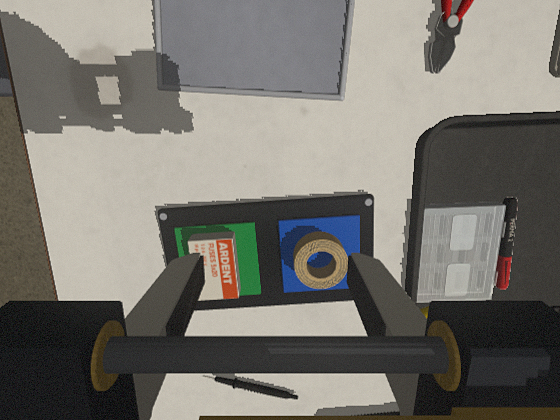

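The fuse carton lies flat on the green pad (213,265), and the tape lies flat on the blue pad (320,262). Both are within about 2.5 mm of the pad centres.

>>> carry_out([
  {"hand": 76,"x": 0.06,"y": 0,"z": 0,"ax": 0,"ay": 0,"az": 0.011},
  {"hand": 76,"x": 0.12,"y": 0,"z": 0,"ax": 0,"ay": 0,"az": 0.011},
  {"hand": 76,"x": 0.18,"y": 0,"z": 0,"ax": 0,"ay": 0,"az": 0.011},
  {"hand": 76,"x": 0.24,"y": 0,"z": 0,"ax": 0,"ay": 0,"az": 0.011},
  {"hand": 76,"x": 0.3,"y": 0,"z": 0,"ax": 0,"ay": 0,"az": 0.011},
  {"hand": 76,"x": 0.36,"y": 0,"z": 0.01,"ax": 0,"ay": 0,"az": 0.011},
  {"hand": 76,"x": 0.42,"y": 0,"z": 0.02,"ax": 0,"ay": 0,"az": 0.011},
  {"hand": 76,"x": 0.46,"y": 0,"z": 0.03,"ax": 0,"ay": 0,"az": 0.011},
])

```text
t: 24.52
tool_pos: [0.5319, 0.2461, 0.3675]
orientation: [-2.231, -2.209, 0.005]
force: [1.0, 0.0, -0.4]
opening: 0.0707
gripper_force: 0.0
```

```bash
python3 - <<'E'
from h import *
rel((.5311,.3162,.34,-.011))
E
```

```text
t 24.52 tcp [0.5319 0.2461 0.3675] op 0.0707 F [ 1.   0.  -0.4]
   [ 0.0701 -0.0014  0.0275] [-0.004  0.001  0.001] dist 0.075
```

>>> carry_out([
  {"hand": 76,"x": 0.055,"y": -0.001,"z": 0.01,"ax": 0,"ay": 0,"az": 0},
  {"hand": 76,"x": 0.069,"y": -0.001,"z": 0.02,"ax": 0,"ay": 0,"az": 0},
  {"hand": 76,"x": 0.069,"y": -0.001,"z": 0.03,"ax": 0,"ay": 0,"az": 0},
  {"hand": 76,"x": 0.069,"y": -0.001,"z": 0.06,"ax": 0,"ay": 0,"az": 0},
  {"hand": 76,"x": 0.069,"y": -0.001,"z": 0.1,"ax": 0,"ay": 0,"az": 0},
  {"hand": 76,"x": 0.069,"y": -0.001,"z": 0.115,"ax": 0,"ay": 0,"az": 0},
  {"hand": 76,"x": 0.069,"y": -0.001,"z": 0.115,"ax": 0,"ay": 0,"az": 0},
  {"hand": 76,"x": 0.069,"y": -0.001,"z": 0.115,"ax": 0,"ay": 0,"az": 0},
])

```text
t: 25.52
tool_pos: [0.5322, 0.3129, 0.2564]
orientation: [-2.234, -2.208, -0.001]
force: [-0.4, -0.2, -0.2]
opening: 0.0709
gripper_force: 0.0
```

```bash
python3 - <<'E'
from h import *
rel((.5311,.3162,.2393,-.011))
E
```

```text
t 25.52 tcp [0.5322 0.3129 0.2564] op 0.0709 F [-0.4 -0.2 -0.2]
   [ 0.0033 -0.0012  0.0171] [ 0.    -0.001 -0.001] dist 0.017
```

>>> carry_out([
  {"hand": 76,"x": 0.0033,"y": -0.0012,"z": 0.01,"ax": 0,"ay": 0,"az": 0},
  {"hand": 76,"x": 0.0033,"y": -0.0012,"z": 0.0165,"ax": 0,"ay": 0,"az": 0},
  {"hand": 76,"x": 0.0033,"y": -0.0012,"z": 0.0165,"ax": 0,"ay": 0,"az": 0},
  {"hand": 76,"x": 0.0033,"y": -0.0012,"z": 0.0165,"ax": 0,"ay": 0,"az": 0},
  {"hand": 35,"x": 0.0033,"y": -0.0012,"z": 0.0165,"ax": 0,"ay": 0,"az": 0},
  {"hand": 35,"x": 0.0033,"y": -0.0012,"z": 0.0165,"ax": 0,"ay": 0,"az": 0},
  {"hand": 35,"x": 0.0033,"y": -0.0012,"z": 0.0165,"ax": 0,"ay": 0,"az": 0},
  {"hand": 35,"x": 0.0033,"y": -0.0012,"z": 0.0165,"ax": 0,"ay": 0,"az": 0},
], newtons=10)

```text
t: 26.52
tool_pos: [0.5302, 0.3164, 0.2382]
orientation: [-2.233, -2.208, 0.002]
force: [0.5, 0.4, -0.0]
opening: 0.0437
gripper_force: 10.0
```

```bash
python3 - <<'E'
from h import *
rel((.5311,.3162,.36,-.011),(.482,-.0584,.36,-.011))
E
```

```text
t 26.52 tcp [0.5302 0.3164 0.2382] op 0.0437 F [ 0.5  0.4 -0. ]
   [-0.0002  0.0007 -0.1218] [-0.002 -0.     0.   ] dist 0.122
   [-0.3753 -0.0443 -0.1218] [-0.002 -0.     0.   ] dist 0.397
```

>>> carry_out([
  {"hand": 35,"x": 0,"y": 0,"z": -0.05,"ax": 0,"ay": 0,"az": 0},
  {"hand": 35,"x": 0,"y": 0,"z": -0.11,"ax": 0,"ay": 0,"az": 0},
  {"hand": 35,"x": -0.05,"y": -0.005,"z": -0.125,"ax": 0,"ay": 0,"az": 0},
  {"hand": 35,"x": -0.11,"y": -0.013,"z": -0.125,"ax": 0,"ay": 0,"az": 0},
  {"hand": 35,"x": -0.17,"y": -0.02,"z": -0.125,"ax": 0,"ay": 0,"az": 0},
  {"hand": 35,"x": -0.23,"y": -0.027,"z": -0.125,"ax": 0,"ay": 0,"az": 0},
  {"hand": 35,"x": -0.29,"y": -0.034,"z": -0.125,"ax": 0,"ay": 0,"az": 0},
  {"hand": 35,"x": -0.35,"y": -0.042,"z": -0.125,"ax": 0,"ay": 0,"az": 0},
])

```text
t: 27.52
tool_pos: [0.4839, -0.0349, 0.3633]
orientation: [-2.233, -2.209, 0.002]
force: [1.6, -0.6, -1.2]
opening: 0.044
gripper_force: 10.0
```

```bash
python3 - <<'E'
from h import *
rel((.4817,-.0582,.235,-.011))
E
```

```text
t 27.52 tcp [ 0.4839 -0.0349  0.3633] op 0.044 F [ 1.6 -0.6 -1.2]
   [-0.0233 -0.0018  0.1283] [-0.001  0.     0.   ] dist 0.13
```

>>> carry_out([
  {"hand": 35,"x": -0.0235,"y": -0.003,"z": 0.02,"ax": 0,"ay": 0,"az": 0},
  {"hand": 35,"x": -0.0235,"y": -0.003,"z": 0.06,"ax": 0,"ay": 0,"az": 0},
  {"hand": 35,"x": -0.0235,"y": -0.003,"z": 0.1,"ax": 0,"ay": 0,"az": 0},
  {"hand": 35,"x": -0.0235,"y": -0.003,"z": 0.12,"ax": 0,"ay": 0,"az": 0},
  {"hand": 35,"x": -0.0235,"y": -0.003,"z": 0.12,"ax": 0,"ay": 0,"az": 0},
  {"hand": 35,"x": -0.0235,"y": -0.003,"z": 0.12,"ax": 0,"ay": 0,"az": 0},
  {"hand": 35,"x": -0.0235,"y": -0.003,"z": 0.12,"ax": 0,"ay": 0,"az": 0},
])

```text
t: 28.4
tool_pos: [0.4818, -0.0567, 0.2447]
orientation: [2.233, 2.209, -0.0]
force: [-0.9, 0.3, -0.4]
opening: 0.0441
gripper_force: 10.0
```

```bash
python3 - <<'E'
from h import *
rel((.4817,-.0582,.2252,-.011))
E
```

```text
t 28.4 tcp [ 0.4818 -0.0567  0.2447] op 0.0441 F [-0.9  0.3 -0.4]
   [-0.0015 -0.0001  0.0195] [0.001 0.001 0.   ] dist 0.02
```

>>> carry_out([
  {"hand": 35,"x": -0.0015,"y": 0,"z": 0.01,"ax": 0,"ay": 0,"az": 0},
  {"hand": 35,"x": -0.0015,"y": 0,"z": 0.016,"ax": 0,"ay": 0,"az": 0},
  {"hand": 35,"x": -0.0015,"y": 0,"z": 0.018,"ax": 0,"ay": 0,"az": 0},
  {"hand": 35,"x": -0.0015,"y": 0,"z": 0.018,"ax": 0,"ay": 0,"az": 0},
  {"hand": 35,"x": -0.0015,"y": 0,"z": 0.018,"ax": 0,"ay": 0,"az": 0},
])

```text
t: 29.02
tool_pos: [0.4809, -0.0581, 0.225]
orientation: [-2.232, -2.208, 0.003]
force: [-2.2, -0.3, 1.3]
opening: 0.0438
gripper_force: 10.0
```

```bash
python3 - <<'E'
from h import *
rel((.4817,-.0582,.2252,-.011))
E
```

```text
t 29.02 tcp [ 0.4809 -0.0581  0.225 ] op 0.0438 F [-2.2 -0.3  1.3]
   [-0.0001  0.0008 -0.0002] [-0.003 -0.    -0.   ] dist 0.001
```

>>> carry_out([
  {"hand": 35,"x": 0,"y": 0.0006,"z": 0.0005,"ax": 0,"ay": 0,"az": 0},
  {"hand": 75,"x": 0,"y": 0.0006,"z": 0.0005,"ax": 0,"ay": 0,"az": 0},
  {"hand": 75,"x": 0,"y": 0.0006,"z": 0.0005,"ax": 0,"ay": 0,"az": 0},
  {"hand": 75,"x": 0,"y": 0,"z": 0,"ax": 0,"ay": 0,"az": 0},
  {"hand": 75,"x": 0,"y": 0,"z": -0.06,"ax": 0,"ay": 0,"az": 0},
  {"hand": 100,"x": 0,"y": 0,"z": -0.12,"ax": 0,"ay": 0,"az": 0},
  {"hand": 100,"x": 0.03,"y": 0.01,"z": -0.17,"ax": 0,"ay": 0,"az": -0.011},
  {"hand": 100,"x": 0.042,"y": 0.0185,"z": -0.194,"ax": 0,"ay": 0,"az": -0.011},
])

```text
t: 30.02
tool_pos: [0.501, -0.0154, 0.4231]
orientation: [2.219, 2.22, 0.003]
force: [0.6, -1.0, -0.3]
opening: 0.092
gripper_force: 0.0
```

```bash
python3 -c "
from h import *
rel((.4996,-.0167,.419,0))"
```

```text
t 30.02 tcp [ 0.501  -0.0154  0.4231] op 0.092 F [ 0.6 -1.  -0.3]
   [-0.0013 -0.0014  0.0041] [0.003 0.    0.001] dist 0.004
```

>>> carry_out([
  {"hand": 100,"x": 0,"y": 0,"z": 0.003,"ax": 0,"ay": 0,"az": 0},
  {"hand": 100,"x": 0,"y": 0,"z": 0.003,"ax": 0,"ay": 0,"az": 0},
  {"hand": 100,"x": 0,"y": 0,"z": 0.003,"ax": 0,"ay": 0,"az": 0},
])

```text
t: 30.4
tool_pos: [0.4998, -0.0167, 0.4141]
orientation: [-2.219, -2.218, 0.005]
force: [-0.1, -0.7, -0.5]
opening: 0.0929
gripper_force: 0.0
```

```bash
python3 -c "
from h import *
wsave('w4')
rel((.4294,.3008,.36,0))"; python3 mw.py w4
```

```text
t 30.45 tcp [ 0.4999 -0.0167  0.4144] op 0.0928 F [0.  0.  0.3]
   [ 0.3175 -0.0704  0.0548] [-0.005 -0.    -0.001] dist 0.33
carton top px 3453 rect [479.4 -58.6] [45.1 82.4] 0.02 | ell [479.5 -59.1] [50.3 97.7] | mean [478.8 -56. ]
tab px 279 rect [504.1 -57.3] [78.2  3.1] 89.34 | ell [504.2 -55.8] [  2.8 105.2] | mean [504.2 -55.7]
cap none
bottle>40 none
tape none
fuse noneTraceback (most recent call last):
  File "mw.py", line 13, in <module>
    shape('tray',p,(Z>-.01)&(H>100)&(H<130)&(S>25)&(S<120),(190,65,395,290),.007)
    ~~~~~^^^^^^^^^^^^^^^^^^^^^^^^^^^^^^^^^^^^^^^^^^^^^^^^^^^^^^^^^^^^^^^^^^^^^^^^
  File "h.py", line 33, in shape
    X=rays(p,c,z).astype(np.float32); r=cv2.minAreaRect(X); e=cv2.fitEllipse(X)
                                                              ~~~~~~~~~~~~~~^^^
cv2.error: OpenCV(4.12.0) /io/opencv/modules/imgproc/src/shapedescr.cpp:361: error: (-201:Incorrect size of input array) There should be at least 5 points to fit the ellipse in function 'fitEllipseNoDirect'
```

>>> carry_out([
  {"hand": 100,"x": 0,"y": 0,"z": -0.004,"ax": -0.003,"ay": 0,"az": 0},
  {"hand": 100,"x": 0,"y": 0,"z": -0.004,"ax": -0.003,"ay": 0,"az": 0},
  {"hand": 100,"x": 0,"y": 0,"z": -0.004,"ax": -0.003,"ay": 0,"az": 0},
  {"hand": 100,"x": 0,"y": 0,"z": -0.004,"ax": -0.003,"ay": 0,"az": 0},
  {"hand": 100,"x": 0,"y": 0,"z": -0.004,"ax": -0.003,"ay": 0,"az": 0},
  {"hand": 100,"x": 0,"y": 0,"z": -0.004,"ax": -0.003,"ay": 0,"az": 0},
])

```text
t: 31.2
tool_pos: [0.5004, -0.0163, 0.4201]
orientation: [2.221, 2.221, 0.001]
force: [-0.3, -1.0, 0.1]
opening: 0.0931
gripper_force: 0.0
```

```bash
sed -i "s/^shape('tray'.*$//" mw.py; cat >> mw.py <<'E'
# tray reference: grad edges of bench/tray on the rear side and the left side
g=cv2.GaussianBlur(cv2.cvtColor(im,cv2.COLOR_BGR2GRAY),(3,3),0).astype(float)
P=[]
for r in list(range(95,118))+list(range(135,240)):
    row=g[r,345:400]; k=np.argmax(np.diff(row)); P.append((345+k+.5,r))
X=rays(p,P,.007); f=np.polyfit(X[:,1],X[:,0],1)
for _ in range(3): e=np.abs(np.polyval(f,X[:,1])-X[:,0]); X2=X[e<2]; f=np.polyfit(X2[:,1],X2[:,0],1)
print('tray rear edge x at y=-20:',np.polyval(f,-20).round(2),'slope',f[0].round(4),len(X2))
P=[]
for c in range(225,360):
    col=g[60:105,c]; k=np.argmin(np.diff(col)); P.append((c,60+k+.5))
X=rays(p,P,.007); f=np.polyfit(X[:,0],X[:,1],1)
for _ in range(3): e=np.abs(np.polyval(f,X[:,0])-X[:,1]); X2=X[e<2]; f=np.polyfit(X2[:,0],X2[:,1],1)
print('tray left edge y at x=500:',np.polyval(f,500).round(2),'slope',f[0].round(4),len(X2))
E
python3 -c "
from h import *
wsave('w5')
rel((.4294,.3008,.36,0))"; for i in w0 w1 w4 w5; do echo $i; python3 mw.py $i; done
```

```text
t 31.25 tcp [ 0.5004 -0.0163  0.4201] op 0.0932 F [ 0.2 -0.5 -0.3]
   [ 0.3171 -0.071   0.06  ] [0.001 0.    0.   ] dist 0.33
w0
carton top px 3374 rect [481.9 -59.2] [83.3 45.2] 89.4 | ell [481.7 -59.2] [50.2 99.9] | mean [481.  -56.2]
tab px 267 rect [506.2 -57.8] [78.4  3.3] 89.26 | ell [506.3 -55.1] [ 2.9 89.9] | mean [506.3 -55.7]
cap px 105 rect [488.   26.3] [9.6 8.8] 89.72 | ell [488.1  26.3] [9.  9.9] | mean [488.1  26.2]
bottle>40 px 539 rect [488.2  26.4] [25.3 23.5] 62.34 | ell [488.   26.4] [23.6 25. ] | mean [488.   26.5]
tape px 1755 rect [541.8  22.8] [57.6 56.9] 0.04 | ell [541.7  22.6] [56.7 57.5] | mean [541.9  23.1]
fuse px 2517 rect [537.6 -63.5] [47.  70.5] 0.44 | ell [537.3 -63.3] [53.5 84.8] | mean [537.4 -62.6]
z tape 0.028513650434801974 cap [0.07882022 0.08996319] carton 0.07960075728152488 fuse 0.02556071229150264
tray rear edge x at y=-20: 601.5 slope 0.0532 128
tray left edge y at x=500: 87.71 slope -0.0528 135
w1
carton top none
tab none
cap none
bottle>40 none
tape px 1751 rect [542.   22.1] [57.1 57.5] 89.91 | ell [541.6  22.5] [56.8 57.4] | mean [541
[... 563 characters left out ...]
ape none
fuse none
z tape 0.003586208197958851 cap [0.00478591 0.00530133] carton 0.07957291040923262 fuse 0.0033188243274185902
tray rear edge x at y=-20: 601.49 slope 0.0539 128
tray left edge y at x=500: 87.39 slope -0.0527 135
w5
carton top px 3333 rect [479.7 -58.5] [82.  45.2] 89.27 | ell [479.5 -59. ] [50.2 98.6] | mean [478.7 -55.9]
tab px 268 rect [504.1 -57.6] [77.7  3.1] 89.35 | ell [504.2 -57.9] [  2.8 110.7] | mean [504.2 -56.3]
cap none
bottle>40 none
tape none
fuse none
z tape 0.0034186625098437395 cap [0.0048661  0.00537278] carton 0.0795565265442579 fuse 0.0033453117549882283
tray rear edge x at y=-20: 601.49 slope 0.053 128
tray left edge y at x=500: 87.21 slope -0.0525 135
```

>>> carry_out([
  {"hand": 76,"x": -0.042,"y": -0.0171,"z": 0.04,"ax": 0,"ay": 0,"az": 0.011},
  {"hand": 76,"x": -0.042,"y": -0.0171,"z": 0.07,"ax": 0,"ay": 0,"az": 0.011},
  {"hand": 76,"x": -0.042,"y": -0.0171,"z": 0.1,"ax": 0,"ay": 0,"az": 0.011},
  {"hand": 76,"x": -0.042,"y": -0.0171,"z": 0.14,"ax": 0,"ay": 0,"az": 0.011},
  {"hand": 76,"x": -0.042,"y": -0.0171,"z": 0.175,"ax": 0,"ay": 0,"az": 0.011},
  {"hand": 76,"x": -0.042,"y": -0.0171,"z": 0.18,"ax": 0,"ay": 0,"az": 0.011},
  {"hand": 76,"x": -0.042,"y": -0.0171,"z": 0.18,"ax": 0,"ay": 0,"az": 0.011},
  {"hand": 76,"x": -0.042,"y": -0.0171,"z": 0.18,"ax": 0,"ay": 0,"az": 0.011},
])

```text
t: 32.25
tool_pos: [0.4844, -0.0585, 0.2421]
orientation: [2.231, 2.207, 0.004]
force: [0.6, 0.1, 0.2]
opening: 0.0704
gripper_force: 0.0
```

```bash
python3 - <<'E'
from h import *
rel((.4834,-.0584,.2262,-.012))
E
```

```text
t 32.25 tcp [ 0.4844 -0.0585  0.2421] op 0.0704 F [0.6 0.1 0.2]
   [ 0.0001 -0.0011  0.0158] [0.004 0.001 0.001] dist 0.016
```

>>> carry_out([
  {"hand": 76,"x": 0,"y": -0.0005,"z": 0.01,"ax": 0.002,"ay": 0,"az": 0},
  {"hand": 76,"x": 0,"y": -0.0005,"z": 0.0155,"ax": 0.002,"ay": 0,"az": 0},
  {"hand": 76,"x": 0,"y": -0.0005,"z": 0.0155,"ax": 0.002,"ay": 0,"az": 0},
  {"hand": 76,"x": 0,"y": -0.0005,"z": 0.0155,"ax": 0.002,"ay": 0,"az": 0},
  {"hand": 35,"x": 0,"y": -0.0005,"z": 0.0155,"ax": 0.002,"ay": 0,"az": 0},
  {"hand": 35,"x": 0,"y": -0.0005,"z": 0.0155,"ax": 0.002,"ay": 0,"az": 0},
  {"hand": 35,"x": 0,"y": -0.0005,"z": 0.0155,"ax": 0.002,"ay": 0,"az": 0},
  {"hand": 35,"x": 0,"y": -0.0005,"z": 0.0155,"ax": 0.002,"ay": 0,"az": 0},
], newtons=8)

```text
t: 33.25
tool_pos: [0.483, -0.0583, 0.2247]
orientation: [-2.233, -2.209, 0.001]
force: [-0.2, -0.6, 1.5]
opening: 0.0438
gripper_force: 8.0
```

```bash
python3 - <<'E'
from h import *
rel((.4835,-.0588,.2262,-.012))
E
```

```text
t 33.25 tcp [ 0.483  -0.0583  0.2247] op 0.0438 F [-0.2 -0.6  1.5]
   [-0.0005  0.0005 -0.0015] [-0.001  0.     0.001] dist 0.002
```

Nudge by half a millimetre, release, rise and head for the bottle.

>>> carry_out([
  {"hand": 35,"x": -0.0005,"y": 0.0005,"z": -0.0005,"ax": 0,"ay": 0,"az": 0},
  {"hand": 35,"x": -0.0005,"y": 0.0005,"z": -0.0005,"ax": 0,"ay": 0,"az": 0},
  {"hand": 75,"x": -0.0005,"y": 0.0005,"z": -0.0005,"ax": 0,"ay": 0,"az": 0},
  {"hand": 75,"x": -0.0005,"y": 0.0005,"z": -0.0005,"ax": 0,"ay": 0,"az": 0},
  {"hand": 75,"x": -0.0005,"y": 0.0005,"z": -0.0005,"ax": 0,"ay": 0,"az": 0},
  {"hand": 75,"x": 0,"y": 0,"z": -0.06,"ax": 0,"ay": 0,"az": 0},
  {"hand": 75,"x": 0,"y": 0,"z": -0.12,"ax": 0,"ay": 0,"az": 0},
  {"hand": 75,"x": 0.042,"y": 0.0175,"z": -0.178,"ax": 0,"ay": 0,"az": -0.012},
])

```text
t: 34.25
tool_pos: [0.4982, -0.0239, 0.3965]
orientation: [2.223, 2.218, -0.0]
force: [1.3, -0.1, 0.5]
opening: 0.07
gripper_force: 0.0
```

```bash
python3 -c "
from h import *
wsave('w6')
rel((.4294,.3008,.36,0))"; python3 mw.py w6
```

```text
t 34.3 tcp [ 0.5007 -0.02    0.4039] op 0.0697 F [1.  3.3 5.3]
   [ 0.3208 -0.0715  0.0434] [ 0.011 -0.001  0.001] dist 0.332
carton top px 3851 rect [482.7 -58.8] [80.8 45.3] 89.71 | ell [482.5 -58.9] [50.3 97.9] | mean [481.8 -55.9]
tab px 315 rect [506.8 -57.7] [76.1  3.4] 89.31 | ell [506.8 -54.6] [  3.  103.9] | mean [506.8 -56.1]
cap none
bottle>40 none
tape none
fuse none
z tape 0.003469704773755522 cap [0.00482944 0.00539439] carton 0.07958790351598743 fuse 0.0033539286029762305
tray rear edge x at y=-20: 602.53 slope 0.0526 128
tray left edge y at x=500: 90.24 slope -0.0449 126
```

>>> carry_out([
  {"hand": 54,"x": 0.06,"y": -0.013,"z": 0,"ax": 0,"ay": 0,"az": 0},
  {"hand": 54,"x": 0.12,"y": -0.026,"z": 0,"ax": 0,"ay": 0,"az": 0},
  {"hand": 54,"x": 0.18,"y": -0.04,"z": 0,"ax": 0,"ay": 0,"az": 0},
  {"hand": 54,"x": 0.24,"y": -0.053,"z": 0.02,"ax": 0,"ay": 0,"az": 0},
  {"hand": 54,"x": 0.3,"y": -0.066,"z": 0.04,"ax": 0,"ay": 0,"az": 0},
  {"hand": 54,"x": 0.32,"y": -0.07,"z": 0.05,"ax": 0,"ay": 0,"az": 0},
  {"hand": 54,"x": 0.32,"y": -0.07,"z": 0.05,"ax": 0,"ay": 0,"az": 0},
  {"hand": 54,"x": 0.32,"y": -0.07,"z": 0.05,"ax": 0,"ay": 0,"az": 0},
])

```text
t: 35.3
tool_pos: [0.4283, 0.2965, 0.3441]
orientation: [-2.22, -2.222, 0.001]
force: [-0.9, 0.1, 0.5]
opening: 0.0498
gripper_force: 0.0
```

```bash
python3 -c "
from h import *
rel((.4294,.3008,.26,0),(.4294,.3008,.2305,0))"
```

```text
t 35.3 tcp [0.4283 0.2965 0.3441] op 0.0498 F [-0.9  0.1  0.5]
   [0.0043 0.0012 0.0841] [-0.001  0.     0.001] dist 0.084
   [0.0043 0.0012 0.1136] [-0.001  0.     0.001] dist 0.114
```

>>> carry_out([
  {"hand": 54,"x": 0.004,"y": 0.001,"z": 0.02,"ax": 0,"ay": 0,"az": 0},
  {"hand": 54,"x": 0.004,"y": 0.001,"z": 0.05,"ax": 0,"ay": 0,"az": 0},
  {"hand": 54,"x": 0.004,"y": 0.001,"z": 0.09,"ax": 0,"ay": 0,"az": 0},
  {"hand": 54,"x": 0.004,"y": 0.001,"z": 0.1,"ax": 0,"ay": 0,"az": 0},
  {"hand": 54,"x": 0.004,"y": 0.001,"z": 0.1,"ax": 0,"ay": 0,"az": 0},
  {"hand": 54,"x": 0.004,"y": 0.001,"z": 0.1,"ax": 0,"ay": 0,"az": 0},
])

```text
t: 36.05
tool_pos: [0.4299, 0.3012, 0.2459]
orientation: [2.221, 2.222, 0.004]
force: [0.2, 1.4, 0.4]
opening: 0.0502
gripper_force: 0.0
```

```bash
python3 -c "
from h import *
rel((.4294,.3008,.2312,0))"
```

```text
t 36.05 tcp [0.4299 0.3012 0.2459] op 0.0502 F [0.2 1.4 0.4]
   [-0.0004 -0.0005  0.0147] [ 0.002 -0.002  0.   ] dist 0.015
```

>>> carry_out([
  {"hand": 54,"x": -0.0003,"y": -0.0004,"z": 0.01,"ax": 0.001,"ay": -0.001,"az": 0},
  {"hand": 54,"x": -0.0003,"y": -0.0004,"z": 0.014,"ax": 0.001,"ay": -0.001,"az": 0},
  {"hand": 54,"x": -0.0003,"y": -0.0004,"z": 0.014,"ax": 0.001,"ay": -0.001,"az": 0},
  {"hand": 10,"x": -0.0003,"y": -0.0004,"z": 0.014,"ax": 0.001,"ay": -0.001,"az": 0},
  {"hand": 10,"x": -0.0003,"y": -0.0004,"z": 0.014,"ax": 0.001,"ay": -0.001,"az": 0},
  {"hand": 10,"x": -0.0003,"y": -0.0004,"z": 0.014,"ax": 0.001,"ay": -0.001,"az": 0},
  {"hand": 10,"x": -0.0003,"y": -0.0004,"z": 0.014,"ax": 0.001,"ay": -0.001,"az": 0},
], newtons=15)

```text
t: 36.92
tool_pos: [0.4285, 0.3008, 0.23]
orientation: [-2.22, -2.222, 0.003]
force: [-0.3, 0.7, 1.8]
opening: 0.0242
gripper_force: 15.0
```

```bash
python3 -c "
from h import *
rel((.4294,.3008,.34,0),(.4896,.0261,.34,0))"
```

```text
t 36.92 tcp [0.4285 0.3008 0.23  ] op 0.0242 F [-0.3  0.7  1.8]
   [-1.0e-04  7.0e-04 -1.1e-01] [-0.002  0.001  0.001] dist 0.11
   [-0.2749  0.0606 -0.1099] [-0.002  0.001  0.001] dist 0.302
```

>>> carry_out([
  {"hand": 10,"x": 0,"y": 0,"z": -0.06,"ax": 0,"ay": 0,"az": 0},
  {"hand": 10,"x": 0,"y": 0,"z": -0.115,"ax": 0,"ay": 0,"az": 0},
  {"hand": 10,"x": -0.05,"y": 0.01,"z": -0.125,"ax": 0,"ay": 0,"az": 0},
  {"hand": 10,"x": -0.105,"y": 0.022,"z": -0.125,"ax": 0,"ay": 0,"az": 0},
  {"hand": 10,"x": -0.16,"y": 0.035,"z": -0.125,"ax": 0,"ay": 0,"az": 0},
  {"hand": 10,"x": -0.215,"y": 0.047,"z": -0.125,"ax": 0,"ay": 0,"az": 0},
  {"hand": 10,"x": -0.26,"y": 0.058,"z": -0.125,"ax": 0,"ay": 0,"az": 0},
  {"hand": 10,"x": -0.2749,"y": 0.0606,"z": -0.11,"ax": 0,"ay": 0,"az": 0},
])

```text
t: 37.92
tool_pos: [0.4904, 0.0237, 0.3409]
orientation: [2.222, 2.218, -0.001]
force: [0.4, -0.1, -0.9]
opening: 0.0239
gripper_force: 15.0
```

```bash
python3 -c "
from h import *
rel((.4896,.0261,.23,0))"
```

```text
t 37.92 tcp [0.4904 0.0237 0.3409] op 0.0239 F [ 0.4 -0.1 -0.9]
   [ 0.0025 -0.0009  0.1109] [ 0.001  0.001 -0.002] dist 0.111
```

>>> carry_out([
  {"hand": 10,"x": 0,"y": 0,"z": 0.03,"ax": 0,"ay": 0,"az": 0},
  {"hand": 10,"x": 0,"y": 0,"z": 0.07,"ax": 0,"ay": 0,"az": 0},
  {"hand": 10,"x": 0,"y": 0,"z": 0.1,"ax": 0,"ay": 0,"az": 0},
  {"hand": 10,"x": 0,"y": 0,"z": 0.105,"ax": 0,"ay": 0,"az": 0},
  {"hand": 10,"x": 0,"y": 0,"z": 0.105,"ax": 0,"ay": 0,"az": 0},
  {"hand": 10,"x": 0,"y": 0,"z": 0.105,"ax": 0,"ay": 0,"az": 0},
])

```text
t: 38.67
tool_pos: [0.4901, 0.0261, 0.2365]
orientation: [2.219, 2.222, -0.001]
force: [1.0, -0.9, -0.2]
opening: 0.0241
gripper_force: 15.0
```

```bash
python3 -c "
from h import *
rel((.4896,.0261,.217,0))"
```

```text
t 38.67 tcp [0.4901 0.0261 0.2365] op 0.0241 F [ 1.  -0.9 -0.2]
   [ 0.     -0.0005  0.0195] [0.    0.001 0.001] dist 0.02
```

>>> carry_out([
  {"hand": 10,"x": 0,"y": -0.0003,"z": 0.01,"ax": 0,"ay": 0,"az": 0},
  {"hand": 10,"x": 0,"y": -0.0003,"z": 0.016,"ax": 0,"ay": 0,"az": 0},
  {"hand": 10,"x": 0,"y": -0.0003,"z": 0.0188,"ax": 0,"ay": 0,"az": 0},
  {"hand": 10,"x": 0,"y": -0.0003,"z": 0.0188,"ax": 0,"ay": 0,"az": 0},
  {"hand": 10,"x": 0,"y": -0.0003,"z": 0.0188,"ax": 0,"ay": 0,"az": 0},
])

```text
t: 39.3
tool_pos: [0.489, 0.0259, 0.2168]
orientation: [-2.22, -2.222, 0.004]
force: [-5.1, 0.1, 10.5]
opening: 0.0245
gripper_force: 15.0
```

```bash
python3 -c "
from h import *
rel((.4896,.0261,.217,0))"
```

```text
t 39.3 tcp [0.489  0.0259 0.2168] op 0.0245 F [-5.1  0.1 10.5]
   [ 0.0002  0.0006 -0.0002] [-0.003  0.001  0.001] dist 0.001
```

>>> carry_out([
  {"hand": 10,"x": 0,"y": 0.0005,"z": -0.0008,"ax": 0,"ay": 0,"az": 0},
  {"hand": 10,"x": 0,"y": 0.0005,"z": -0.0008,"ax": 0,"ay": 0,"az": 0},
  {"hand": 55,"x": 0,"y": 0.0005,"z": -0.0008,"ax": 0,"ay": 0,"az": 0},
  {"hand": 55,"x": 0,"y": 0.0005,"z": -0.0008,"ax": 0,"ay": 0,"az": 0},
  {"hand": 55,"x": 0,"y": 0.0005,"z": -0.0008,"ax": 0,"ay": 0,"az": 0},
  {"hand": 55,"x": 0,"y": 0.0005,"z": -0.05,"ax": 0,"ay": 0,"az": 0},
  {"hand": 55,"x": 0,"y": 0.0005,"z": -0.11,"ax": 0,"ay": 0,"az": 0},
  {"hand": 55,"x": -0.02,"y": 0.005,"z": -0.17,"ax": 0,"ay": 0,"az": 0},
])

```text
t: 40.3
tool_pos: [0.4939, 0.0069, 0.3869]
orientation: [-2.218, -2.223, 0.003]
force: [1.4, -0.6, -0.0]
opening: 0.0509
gripper_force: 0.0
```

>>> carry_out([
  {"hand": 100,"x": -0.022,"y": 0.006,"z": -0.03,"ax": 0,"ay": 0,"az": 0},
  {"hand": 100,"x": -0.022,"y": 0.006,"z": -0.03,"ax": 0,"ay": 0,"az": 0},
  {"hand": 100,"x": -0.022,"y": 0.006,"z": -0.03,"ax": 0,"ay": 0,"az": 0},
  {"hand": 100,"x": -0.022,"y": 0.006,"z": -0.03,"ax": 0,"ay": 0,"az": 0},
  {"hand": 100,"x": -0.022,"y": 0.006,"z": -0.03,"ax": 0,"ay": 0,"az": 0},
  {"hand": 100,"x": -0.022,"y": 0.006,"z": -0.03,"ax": 0,"ay": 0,"az": 0},
])

```text
t: 41.05
tool_pos: [0.5003, -0.0153, 0.4147]
orientation: [-2.219, -2.222, 0.004]
force: [-0.3, 0.4, -0.3]
opening: 0.0925
gripper_force: 0.0
```

```bash
python3 -c "
from h import *
wsave('w7')
rel((.4996,-.0167,.419,0))"; python3 mw.py w7
```

```text
t 41.1 tcp [ 0.5003 -0.0154  0.4149] op 0.0929 F [-0.6  0.5  0.1]
   [-0.0013 -0.0007 -0.0041] [-0.003  0.001  0.001] dist 0.004
carton top px 3446 rect [482.5 -60.1] [83.9 45.3] 89.17 | ell [482.6 -60.1] [ 50.6 100.2] | mean [481.7 -56.7]
tab px 268 rect [506.8 -58.3] [78.7  3.2] 89.31 | ell [506.9 -55.7] [ 2.9 89.8] | mean [506.9 -56.3]
cap px 105 rect [488.4  26. ] [10.5  9.3] 30.67 | ell [487.9  26. ] [9.3 9.9] | mean [487.9  25.9]
bottle>40 px 550 rect [488.   26.1] [24.9 24. ] 45.03 | ell [487.9  26.1] [23.5 25. ] | mean [487.9  26.2]
tape none
fuse none
z tape 0.003441981462199095 cap [0.07902933 0.09003276] carton 0.07957577553941547 fuse 0.003270793104445946
tray rear edge x at y=-20: 601.49 slope 0.0537 127
tray left edge y at x=500: 87.42 slope -0.0522 135
```

View pics/w7.png

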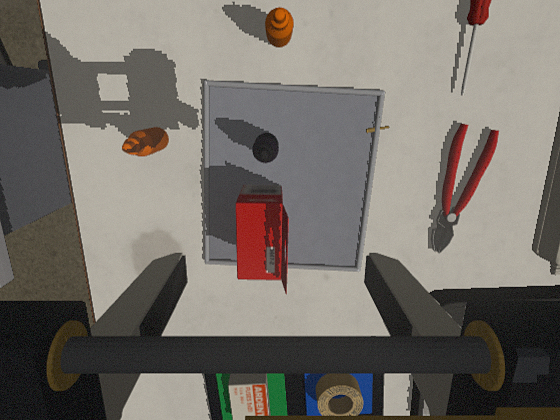

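The bottle stands upright at (265,147), within 0.3 mm of its start. The red carton is at (260,237), within 1 mm of its start and turned the same way. One last check of the pads from above.

```bash
python3 - <<'E'
from h import *
im,d,W,p=cloud('top'); H,S,V=hs(im); Z=np.nan_to_num(W[...,2])
cv2.imwrite('pics/t9.png',cv2.resize(im[150:290,220:430],(800,533)))
shape('tape',p,(H<35)&(S>40)&(V>60)&(Z>.02),(365,170,410,219),.041)
shape('fuse',p,~((H>40)&(H<80)&(S>90))&(V>90)&(Z>.02),(374,222,408,255),.038)
E
```

```text
tape px 252 rect [ 578.5 -293.8] [54.3 55. ] 89.32 | ell [ 579.  -293.7] [53.7 56.4] | mean [ 578.9 -293.7]
fuse px 465 rect [ 464.9 -303.2] [47.3 71.3] 3.8 | ell [ 464.8 -303.5] [52.  82.9] | mean [ 464.8 -303.4]
```

View pics/t9.png

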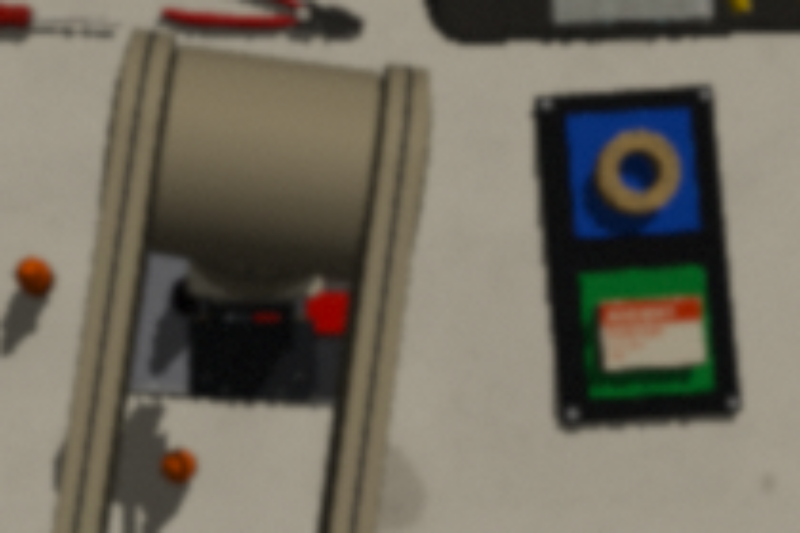

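The fuse carton at (652,333) on green and the tape at (638,172) on blue both lie flat, within 4 mm of the pad centres. The bystanders are untouched, so I'm handing in.

```bash
python3 -c "
from plant import robot
print(robot.close_job())"
```

```text
the job is handed in; nothing more can be done
None
```

I handed the job in at about 41 s: the bottle and red carton are back within about 1 mm of where they stood, the fuse carton and masking tape lie flat within about 2 mm and 4 mm of the middle of the green and blue pads, and the screwdriver and side cutters were never touched.

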